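# Tuck a sample plate under the light box flap and hold it flat

### The job

Take the aluminium sample plate by its black grip rib and, keeping it centred and square to the light box, slide its front edge in under the orange hinged flap until it reaches the stop, without lifting the flap. Then push the plate down flat on the box so that the red sprung bar beneath it is fully down, and finish while still holding it pressed flat: do not let go. Leave the jar, the bottle and the pipette-tip box alone.

Things in the scene. Friction and masses are not known exactly. Their poses are not given: they have to be found in the camera images.
- plate: loose aluminium plate 130 x 100 x 4 mm (its x, y, z), about 0.18 kg, starting flat on the bench; top partly blue with green stripes. Origin: centre of its underside. x points to its front edge (the edge to tuck, the one far from the rib), z up. A black grip rib stands across it, 14 mm thick (x) x 64 mm long (y), centred 35 mm behind the origin (x = -35), from the plate's top up to 44 mm above the underside
- plate_front (a point): middle of the plate's front edge at its underside, 65 mm ahead of the plate's origin
- plate_grip (a point): point in the middle of the black rib, 35 mm behind the plate's origin, 29 mm above the underside (15 mm below the rib's top); axes as the plate
- lightbox: fixed grey light box with a white window, 260 x 170 x 50 mm (x, y, z), on the bench. Origin: centre of its underside. Its flat top is at z = 50 mm. x is the direction in which the plate is slid in. A dark stop 9 mm tall crosses the top, its face at x = 95 mm; behind it two small hinge cheeks and the flap's hinge rod at x = 120 mm, all lower than 75 mm
- lip (a point): middle of the free edge of the orange flap, at its underside: at x = 63, z = 59 mm in the light box's frame, so the slot between the box's top and the flap is 9 mm high and 32 mm deep to the stop. The flap is 5 mm thick, 150 mm wide (y) and light
- flap (a joint): angle of the flap in rad: 0 lying level (it rests so by itself, 9 mm above the top, and swings up freely when pushed from below); lifting it beyond 0.08 (about 4.5 mm at the lip) is a fault
- bar (a joint): how far the red sprung bar is pressed down, in m: 0 up (6 mm proud of the box's top), 0.006 flush with the top. The bar is 12 mm (x) x 70 mm (y), centred at x = -5, y = 0 mm in the light box's frame, so it lies right under the rib when the plate is home. Its spring pushes up with about 3 N at 0 and 7.5 N at 0.006, and lifts the plate's rear if the plate is not pressed
- jar: bystander: pale jar with red lid, 52 mm across, 95 mm tall; origin at the centre of its underside
- reagent: bystander: white bottle with blue cap, 66 mm across, 160 mm tall; origin at the centre of its underside
- tipbox: bystander: blue box with grey lid, 85 x 110 x 57 mm; origin at the centre of its underside

How it is judged:
By the outcome, as a careful person would: the job done as asked, in the order asked, and still so for the second after the job is handed in, while the arm keeps its last pose, push and grip.
It also fails if it takes over 48 s, if anything falls off the work surface, if the arm or the gripper's body presses on something with over 40 N, if the wrist force passes 120 N, or if a joint passes its speed limit or range.

### The arm

A 6-joint arm with a two-finger parallel gripper is mounted at the origin on the work surface. World frame = base frame: x ahead of the robot, y to its left, z up, the work surface at z = 0. Lengths are in m, angles in rad, forces in N, time in s.
With the tool pointing down it reaches from about 0.35 to 0.85 m from the base axis. Payload 8.1 kg.
Tool frame: the origin (TCP) lies on the centre line of the jaws, within the pads' length; the fingertips stand robot.tip_reach ahead of it and the grasp point (between the pads) lies 5 mm behind it (robot.tip_reach is the distance from the TCP to the fingertips, in m); z points along the fingers, y is the direction in which the jaws open and shut (so a half turn about z gives the same grasp; the last joint's range is limited). The gripper opens to 93 mm and grips with 3 to 60 N. Pads are 15 mm wide; open, the fingers measure 128 mm over their backs; the gripper's body (75 mm by 188 mm) begins 65 mm behind the grasp point.
Start: joints at [-0.085, 0.13, 1.488, -0, 1.523, -0.085], TCP at [0.6, 0, 0.212] pointing down, gripper open.
Joint ranges: [-2.96, 2.96], [-0.89, 2.26], [0.02, 2.5], [-1.34, 4.48], [0, 2.73], [-2.66, 2.66]. Speed limits (rad/s): [2.39, 2.39, 2.79, 3.14, 3.14, 3.14].

### API

Orientations are given as a rotation vector (axis times angle).
In Python, from plant import sensors, read_camera, robot gives the robot as it stands.
- The arm moves only by the tool play_rows, never from a script. Its argument "series" is a list that holds one entry, the list of rows, each a list of 5 numbers: the closure, from -1 (fully open) to 1 (shut), then the shift along the world's x, y, z in m, then the turn about the world's z in rad. A call has 1 to 8 rows; each row is the pose to reach, as a shift and turn from the pose commanded when the call began; what a row does not reach only later rows make up. A row lasts 1/10 s, in which the tool goes at most 50 mm and 8.59 degrees, less where a joint would pass 70% of its speed; a pose out of reach is approached as far as the arm can. A call with a gripper value outside its range is refused whole. The fingers move at their own pace and stop on an object; "force" is the grip in N (left out, the last holds). Time passes only in rows, so rows that repeat a pose let the fingers close. It gives the time, the measured TCP pose, the force and the opening at its end, in the units of the state.
- sensors.read_state(): the state, without advancing time (a new reading comes with each control period).
- read_camera(name): name is "scene" or "side" or "wrist"; returns a dict with "color" (480x640x3 uint8, red, green, blue), "range_z" (480x640 float32, m along the optical axis (not along the pixel's ray), 0 where there is no reading), "intrinsics" (3x3 intrinsics, pixels), "rvec" (rotation vector, rad) and "tvec" (3), from world to camera coordinates, as OpenCV has them. Camera axes: x right, y down, z forward; pixel columns grow to the right and rows downward; lengths in m; the calibration is good to about 2 mm. A picture is of the moment at which its call begins.
- robot.close_job(): hands the job in, once; it reports no verdict.
The state is a dict: "t": time; "q": joint angles; "dq": joint speeds; "joint_torque": joint torques, N m; "tool_pos": TCP position; "orientation": TCP orientation; "force": force on the tool from outside, world axes, zero at the start; "wrist_torque": the same for the moment, N m; "opening": finger opening in m.
Only numpy, scipy, OpenCV 4.12 (cv2) and the standard library are available. Lean on these libraries where they do the work, as an engineer would, in place of code of your own. Each camera call takes 0.05 s, during which the arm holds its last target.

## Working session

There is one attempt and no reset: what is moved stays moved. The work goes in short steps, Python scripts to look and compute and a tool call to move; the robot and the scene stay as the last step left them, time stands still between calls to the robot, and variables do not carry over. Pictures are saved under pics/ and viewed, and the job is handed in when it is done.

Besides the shell and the picture viewer there is one more tool, called after ">>>" as name([rows], argument=value, ...), one row to a line, values as JSON. play_rows: Moves the arm, as the interface text tells. Its arguments: {"type":"object","properties":{"series":{"type":"array","items":{"type":"array","items":{"type":"array","items":{"type":"number"}}}},"force":{"type":"number"}},"required":["series"]}

```bash
ls; mkdir -p pics
python3 - <<'E'
from plant import sensors, read_camera, robot
import cv2,numpy as np
print(robot.tip_reach); print(sensors.read_state())
for n in ["scene","side","wrist"]:
    c=read_camera(n); cv2.imwrite(f"pics/{n}0.png",c["color"][:,:,::-1]); np.savez(f"{n}0.npz",**c)
    print(n,c["intrinsics"].tolist(),c["rvec"],c["tvec"])
E
```

```text
pics
0.014
{'t': 0.0, 'q': array([-8.53986509e-02,  1.31146472e-01,  1.48925518e+00,  1.72677404e-05,
        1.52299052e+00, -8.53980342e-02]), 'dq': array([ 0.00047031, -0.00207239,  0.00018134,  0.00164952,  0.00127868,
        0.00164175]), 'joint_torque': array([-1.61290725e-03, -5.59853125e+01, -4.91755986e+01,  7.67333270e-02,
        3.59135563e-02, -2.97389461e-04]), 'tool_pos': array([5.99432228e-01, 7.84070946e-05, 2.10909465e-01]), 'orientation': array([-2.22046164e+00, -2.22045841e+00,  1.79947326e-03]), 'force': array([ 0.15202965,  0.79102405, -0.18685846]), 'wrist_torque': array([ 0.00533342, -0.05204907,  0.03933884]), 'opening': 0.09290302933909639}
scene [[557.2481323922341, 0.0, 311.829813352176], [0.0, 557.2481323922341, 239.9210393662479], [0.0, 0.0, 1.0]] [ 1.50422315  1.92631261 -0.93198542] [ 0.14500014 -0.29779507  1.75456596]
side [[474.5193811844323, 0.0, 317.00805774988714], [0.0, 474.5193811844323, 242.26375611780514], [0.0, 0.0, 1.0]] [ 2.20990473 -0.29369088  0.16410435] [-0.52113701  0.12388349  1.09498428]
wrist [[419.5432221812724, 0.0, 318.97147883266706], [0.0, 419.5432221812724, 242.29520492417385], [0.0, 0.0, 1.0]] [-2.87027889e+00 -4.38375536e-04  2.89316123e-03] [-0.5988273  -0.03178758  0.39174519]
```

View pics/scene0.png

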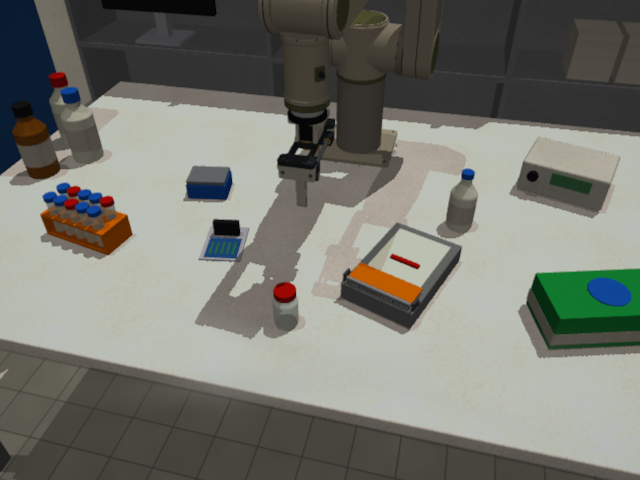

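View pics/side0.png

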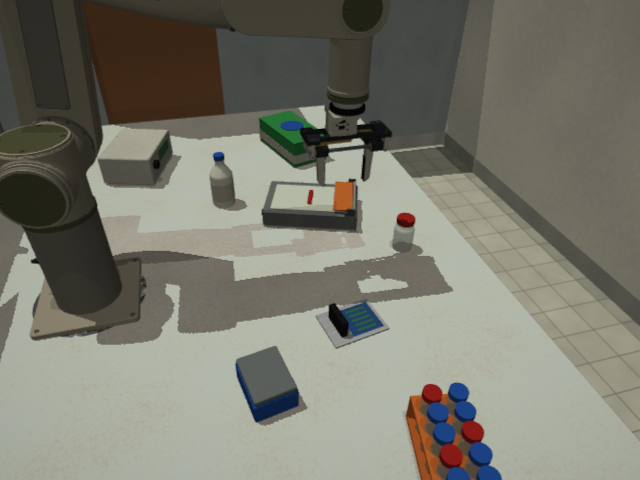

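View pics/wrist0.png

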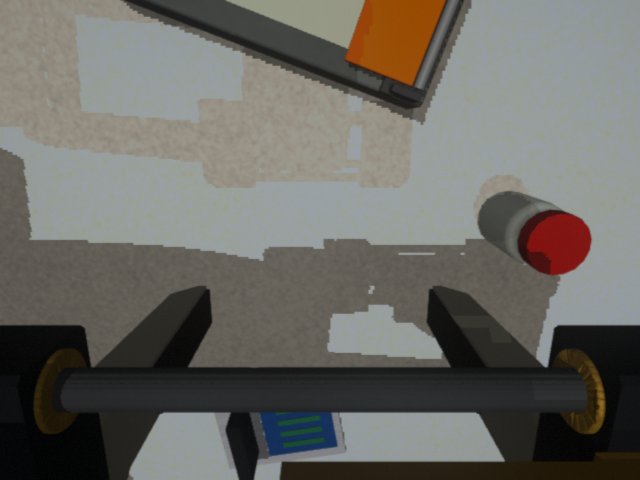

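The scene picture shows the plate at about (225,243), the box at (402,272), its flap at (385,285), the bar at (405,262), the jar at (285,305) and the bottle at (462,200). Next I'll enlarge for corners.

```bash
cat > h.py <<'E'
import numpy as np,cv2
def load(n): return dict(np.load(n))
def ray(c,u,v,z):
    R,_=cv2.Rodrigues(c["rvec"]); K=c["intrinsics"]
    d=R.T@np.linalg.solve(K,np.array([u,v,1.])); o=-R.T@c["tvec"].ravel()
    return o+d*(z-o[2])/d[2]
def cloud(c):
    R,_=cv2.Rodrigues(c["rvec"]); K=c["intrinsics"]; Z=c["range_z"]
    v,u=np.mgrid[:480,:640]
    P=np.stack([(u-K[0,2])/K[0,0]*Z,(v-K[1,2])/K[1,1]*Z,Z],-1)
    return (P-c["tvec"].ravel())@R
def crop(c,x,y,w,h,s,name):
    cv2.imwrite(name,cv2.resize(np.ascontiguousarray(c["color"][y:y+h,x:x+w,::-1]),None,fx=s,fy=s,interpolation=cv2.INTER_CUBIC))
E
python3 - <<'E'
from h import *
for n in ["scene","side"]:
    c=load(n+"0.npz"); P=cloud(c); col=c["color"].astype(int); r,g,b=col[...,0],col[...,1],col[...,2]
    ok=(c["range_z"]>0)&(P[...,0]>0.3)&(P[...,0]<0.9)&(abs(P[...,1])<.4)
    def rect(m,t):
        p=P[m]; (cx,cy),(w,h),a=cv2.minAreaRect((p[:,:2]*1000).astype(np.float32)); print(n,t,m.sum(),"ctr",round(cx,1),round(cy,1),"size",round(w,1),round(h,1),"ang",round(a,2),"z",np.percentile(p[:,2]*1000,[5,50,95]).round(1))
    rect(ok&(r>180)&(g>60)&(g<140)&(b<60),"flap")
    rect(ok&(r>120)&(g<50)&(b<50)&(P[...,2]<.07)&(P[...,2]>.04),"bar")
    rect(ok&(r>120)&(g<50)&(b<50)&(P[...,2]>.075),"jarlid")
    m=ok&(P[...,2]>.044)&(P[...,2]<.054)&(P[...,1]>.05); m=cv2.morphologyEx(m.astype(np.uint8),cv2.MORPH_OPEN,np.ones((3,3)))>0; rect(m,"z50 y>0.05")
    rect(ok&(P[...,2]>.03)&(P[...,2]<.05)&(P[...,1]<-.05)&(r<60)&(b<60),"rib")
    rect(ok&(P[...,2]<.012)&(P[...,2]>-.01)&(P[...,1]<-.05)&(b>r+60),"blue")
s=load("scene0.npz");crop(s,190,210,64,60,12,"pics/c1.png");crop(s,335,215,132,110,6,"pics/c2.png")
s=load("side0.npz");crop(s,310,290,90,60,8,"pics/c3.png");crop(s,255,165,120,75,6,"pics/c4.png")
E
```

```text
scene flap 1053 ctr 668.6 180.6 size 147.6 52.6 ang 70.08 z [61.6 64.1 66.8]
scene bar 74 ctr 581.9 212.9 size 65.4 11.8 ang 73.6 z [53.3 55.9 58.6]
scene jarlid 238 ctr 774.7 -6.3 size 38.4 41.6 ang 43.88 z [92.5 95.1 97.5]
scene z50 y>0.05 4319 ctr 534.1 228.8 size 171.2 374.5 ang 70.22 z [46.7 49.9 52.6]
scene rib 217 ctr 442.0 -283.9 size 228.2 116.8 ang 38.13 z [32.  42.3 48.7]
scene blue 552 ctr 478.0 -291.4 size 324.5 119.6 ang 25.68 z [ 1.8  4.8 10. ]Traceback (most recent call last):
  File "<stdin>", line 7, in <module>
  File "<stdin>", line 6, in rect
    return _quantile_unchecked(
        a, q, axis, out, overwrite_input, method, keepdims, weights)
    return _ureduce(a,
                    func=_quantile_ureduce_func,
    ...<5 lines>...
                    overwrite_input=overwrite_input,
                    method=method)
    r = func(a, **kwargs)
    result = _quantile(arr,
                       quantiles=q,
    ...<2 lines>...
                       out=out,
                       weights=wgt)
    slices_having_nans = np.isnan(arr[-1, ...])
                                  ~~~^^^^^^^^^
IndexError: index -1 is out of bounds for axis 0 with size 0
```

View crops.

Run:
```python
from h import *
s=load("scene0.npz");crop(s,190,210,64,60,12,"pics/c1.png");crop(s,335,215,132,110,6,"pics/c2.png")
s=load("side0.npz");crop(s,310,290,90,60,8,"pics/c3.png");crop(s,255,165,120,75,6,"pics/c4.png")
```

```text
(no output)
```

View pics/c1.png

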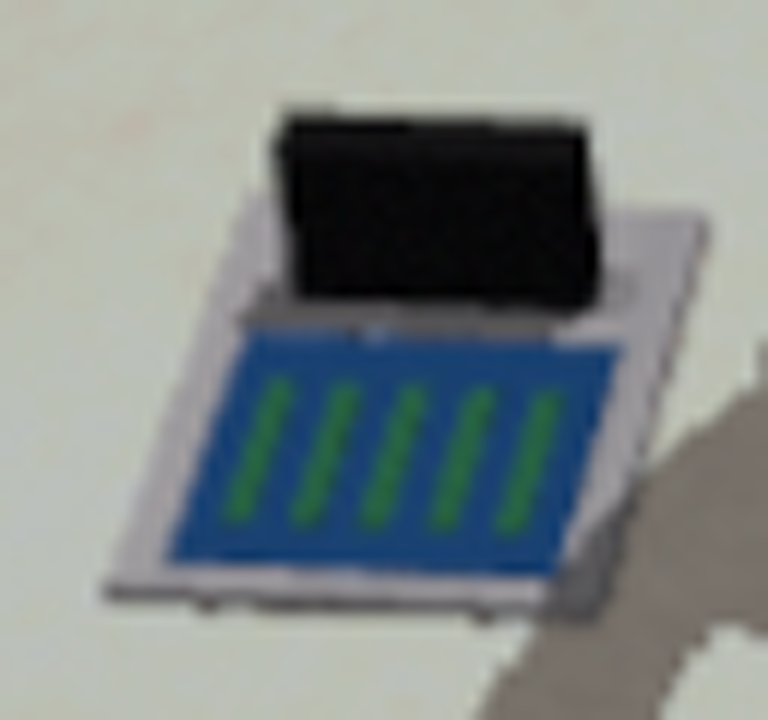

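View pics/c2.png

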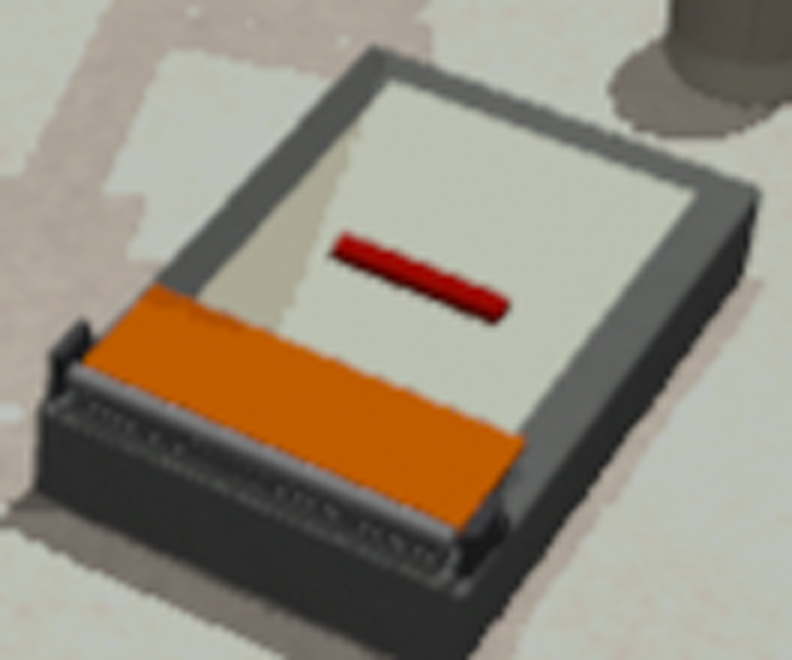

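View pics/c3.png

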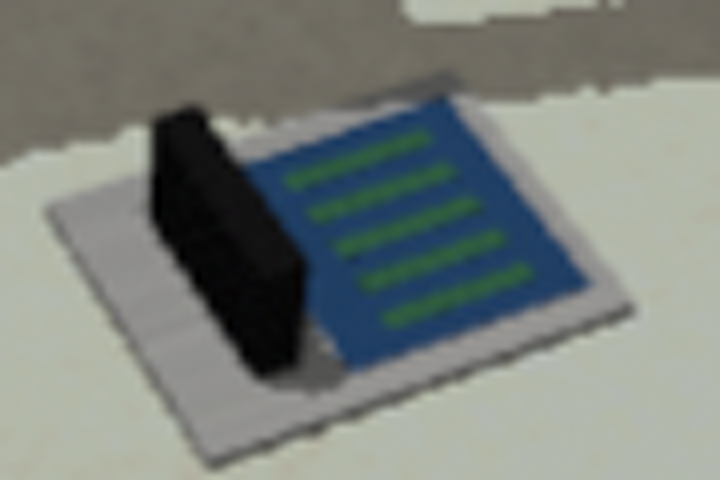

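View pics/c4.png

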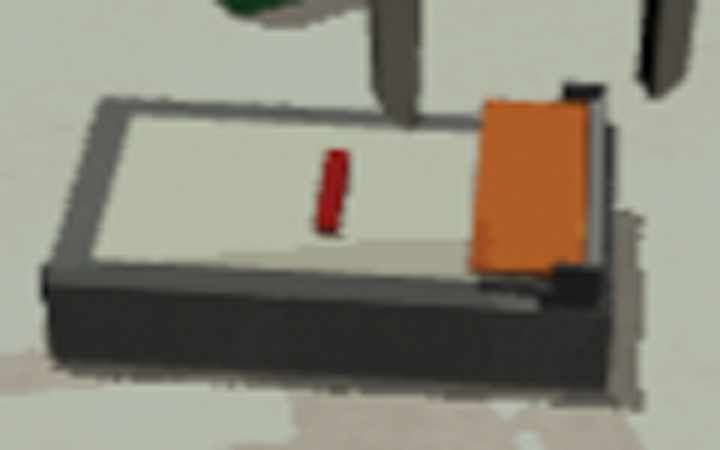

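Corners in the crops: in c1, the plate is at (250,192), (708,213), (105,590) and (560,610). In c2, the box top is at (375,45), (758,190), (40,400) and (462,592), and the lip at (155,288) and (524,440). Next I'll fit both poses.

```bash
cat > fit.py <<'E'
from h import *
from scipy.optimize import least_squares
def fit(obs,x0,loss="soft_l1"):
    # obs: list (cam, u, v, model xyz mm)
    def res(p):
        c,s=np.cos(p[2]),np.sin(p[2]); r=[]
        for cam,u,v,m in obs:
            m=np.array(m)/1000.; w=np.array([p[0]+c*m[0]-s*m[1],p[1]+s*m[0]+c*m[1],m[2]])
            q,_=cv2.projectPoints(w[None],cam["rvec"],cam["tvec"],cam["intrinsics"],None); r+=list(q.ravel()-[u,v])
        return np.array(r)
    o=least_squares(res,x0,loss=loss); return o.x,res(o.x).reshape(-1,2)
def conv(cam,pts,x0,y0,s): return [(cam,(x+.5)/s-.5+x0,(y+.5)/s-.5+y0,m) for x,y,m in pts]
E
python3 - <<'E'
from fit import *
sc=load("scene0.npz"); sd=load("side0.npz")
pl_s=conv(sc,[(250,192,(-65,-50,4)),(708,213,(-65,50,4)),(105,588,(65,-50,4)),(558,610,(65,50,4)),(283,113,(-42,-32,44)),(583,122,(-42,32,44))],190,210,12)
pl_d=conv(sd,[(45,205,(-65,50,4)),(212,462,(-65,-50,4)),(633,305,(65,-50,4)),(155,117,(-42,32,44)),(200,108,(-28,32,44)),(303,260,(-28,-32,44))],310,290,8)
bx_s=conv(sc,[(375,45,(-130,-85,50)),(758,190,(-130,85,50)),(42,400,(130,-85,50)),(462,592,(130,85,50)),(155,288,(63,-75,64)),(524,440,(63,75,64))],335,215,6)
bx_d=conv(sd,[(103,98,(-130,85,50)),(45,268,(-130,-85,50)),(487,100,(63,75,64)),(472,270,(63,-75,64))],255,165,6)
for nm,o,x0 in [("plate s",pl_s,(.5,-.25,0)),("plate d",pl_d,(.5,-.25,0)),("plate",pl_s+pl_d,(.5,-.25,0)),("box s",bx_s,(.58,.2,-.35)),("box d",bx_d,(.58,.2,-.35)),("box",bx_s+bx_d,(.58,.2,-.35))]:
    p,r=fit(o,x0); print(nm,(p[:2]*1000).round(1),np.degrees(p[2]).round(2)); print(r.round(1).tolist())
E
```

```text
plate s [ 558.  -232.1] 8.45
[[-0.1, -0.2], [-0.0, 0.1], [-1.3, -0.3], [2.0, 0.3], [-0.1, -0.4], [0.1, 0.2]]
plate d [ 555.1 -232.1] 9.69
[[-0.1, -0.1], [-0.5, -0.1], [0.5, -0.0], [-0.4, 0.2], [-0.2, -0.6], [0.9, 0.4]]
plate [ 555.9 -232.1] 9.27
[[-0.2, -0.5], [-0.1, -0.5], [-0.6, -0.6], [2.8, -0.4], [-0.0, -0.8], [0.2, -0.4], [0.3, -0.4], [-0.4, -0.2], [0.8, 0.1], [-0.0, 0.0], [0.2, -0.7], [1.1, 0.3]]
box s [585.  211.5] -20.14
[[-0.3, -0.9], [1.6, -0.6], [-1.6, 0.7], [-0.0, 0.9], [-0.2, -1.0], [0.6, 0.0]]
box d [584.3 208.4] -20.34
[[0.1, -0.8], [-0.1, 2.1], [0.2, -0.0], [-0.2, -0.4]]
box [585.  211.3] -20.17
[[-0.3, -1.0], [1.6, -0.6], [-1.7, 0.6], [-0.2, 0.9], [-0.3, -1.0], [0.4, 0.0], [0.1, -1.2], [-0.0, 1.6], [0.1, -0.6], [-0.2, -1.0]]
```

Both fits agree: plate at (556,-232) mm, yaw about 9.3°; box at (585,211) mm, yaw about -20.2°. The jaws already open along world x, so I'll move above the rib (521,-238) and look with the wrist camera.

>>> play_rows([
  [[-1,-0.014,-0.04,0,0.03],[-1,-0.028,-0.08,-0.01,0.06],[-1,-0.042,-0.12,-0.02,0.09],[-1,-0.056,-0.16,-0.03,0.12],[-1,-0.07,-0.2,-0.04,0.15],[-1,-0.078,-0.238,-0.05,0.162],[-1,-0.078,-0.238,-0.05,0.162],[-1,-0.078,-0.238,-0.05,0.162]],
])

```text
t: 0.95
tool_pos: [0.5213, -0.2385, 0.1612]
orientation: [-2.036, -2.39, -0.0]
force: [-1.3, 1.1, 0.5]
opening: 0.0929
```

Run:
```python
from plant import sensors, read_camera
import cv2,numpy as np
c=read_camera("wrist"); cv2.imwrite("pics/w1.png",c["color"][:,:,::-1]); np.savez("w1.npz",**c)
s=sensors.read_state(); print(s["t"],s["tool_pos"],s["orientation"],s["force"])
```

```text
1.0 [ 0.52190441 -0.2376898   0.16173674] [-2.03507671e+00 -2.39234964e+00 -5.13049955e-04] [0.6150952  0.26406107 0.64428031]
```

View pics/w1.png

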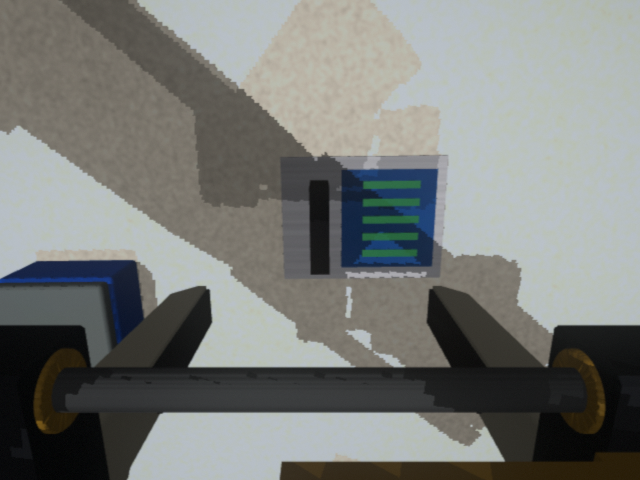

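Run:
```python
from fit import *
c=load("w1.npz"); crop(c,270,140,190,150,4,"pics/w1c.png")
print("tipbox", [(ray(c,u,v,.057)*1000).round(0).tolist() for u,v in [(108,285),(128,262),(112,320)]])
P=cloud(c); print(P[310,60],P[300,107],P[300,125])
```

```text
tipbox [[379.0, -296.0, 57.0], [392.0, -277.0, 57.0], [382.0, -323.0, 57.0]]
[ 0.34594704 -0.32037883  0.05818889] [ 0.37590647 -0.31061997  0.05149411] [ 0.3795624  -0.31959026  0.02959338]
```

View pics/w1c.png

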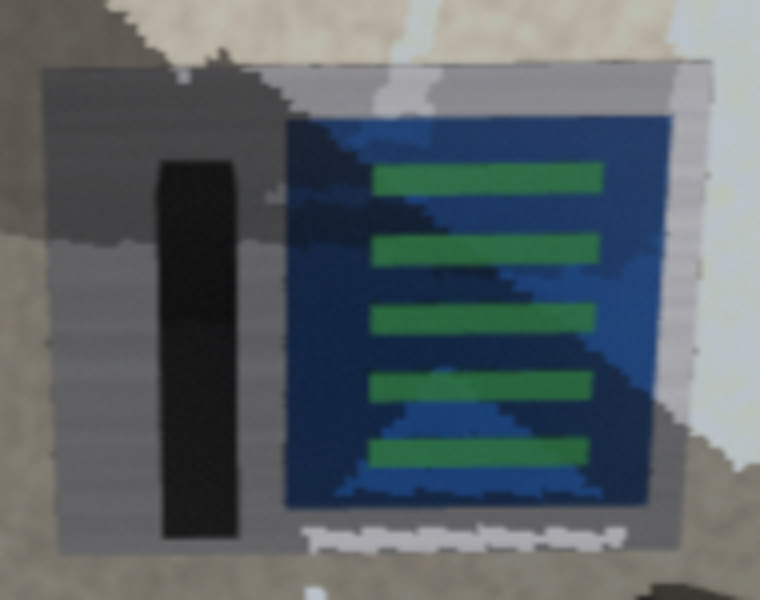

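Run:
```python
from fit import *
c=load("w1.npz")
o=conv(c,[(42,68,(-65,50,4)),(712,62,(65,50,4)),(682,551,(65,-50,4)),(60,554,(-65,-50,4)),(162,537,(-42,-32,44)),(238,537,(-28,-32,44))],270,140,4)
p,r=fit(o,(.556,-.232,.16)); print(p*1000,np.degrees(p[2]),r.round(1).tolist())
print("rib",p[:2]+np.array([np.cos(p[2]),np.sin(p[2])])*-.035)
```

```text
[ 555.54000699 -231.11591248  169.67448237] 9.721631730757077 [[-0.0, 0.3], [0.4, 0.1], [-0.7, -0.5], [-0.4, 0.1], [0.2, 0.1], [0.3, -0.1]]
rib [ 0.52104261 -0.23702607]
```

Wrist fit: rib at (521.0,-237.0), yaw 9.7°, residuals under 0.7 px, within 1 mm of where the tool stands. Descending and gripping.

>>> play_rows([
  [[-1,-0.001,0.001,-0.04,0.007],[-1,-0.001,0.001,-0.08,0.007],[-1,-0.001,0.001,-0.11,0.007],[-1,-0.001,0.001,-0.13,0.007],[-1,-0.001,0.001,-0.138,0.007],[-1,-0.001,0.001,-0.138,0.007],[-1,-0.001,0.001,-0.138,0.007],[-1,-0.001,0.001,-0.138,0.007]],
], force=50)

```text
t: 1.8
tool_pos: [0.5225, -0.2374, 0.0259]
orientation: [2.024, 2.399, 0.001]
force: [-0.1, 0.0, 0.4]
opening: 0.0932
```

>>> play_rows([
  [[1,0,0,0,0],[1,0,0,0,0],[1,0,0,0,0],[1,0,0,0,0],[1,0,0,0,0],[1,0,0,0,0],[1,0,0,0,0],[1,0,0,0,0]],
], force=50)

```text
t: 2.6
tool_pos: [0.5209, -0.237, 0.0238]
orientation: [-2.026, -2.401, 0.0]
force: [0.3, -0.1, -0.0]
opening: 0.034
```

Run:
```python
from plant import sensors
s=sensors.read_state(); print(s["t"],s["tool_pos"],s["orientation"],s["force"],s["opening"])
```

```text
2.6 [ 0.52093415 -0.23695122  0.02384932] [-2.02597109e+00 -2.40079576e+00  4.25932246e-05] [ 0.32499453 -0.08984098 -0.02470238] 0.03402552715818592
```

Still closing.

>>> play_rows([
  [[1,0,0,0,0],[1,0,0,0,0],[1,0,0,0,0],[1,0,0,0,0],[1,0,0,0,0],[1,0,0,0,0]],
], force=50)

```text
t: 3.2
tool_pos: [0.521, -0.237, 0.0239]
orientation: [-2.026, -2.401, 0.0]
force: [0.5, 0.4, -0.5]
opening: 0.0135
```

Rib gripped (opening 13.5 mm). Before transport I'll check the bottle's clearance to the gripper body.

Run:
```python
from h import *
s=load("scene0.npz"); d=load("side0.npz")
print("cap scene",ray(s,468,173,.158),"side",ray(d,219,156,.158))
for c,nm in ((s,'s'),(d,'d')):
    P=cloud(c); m=(P[...,2]>.06)&(P[...,2]<.17)&(P[...,1]>.2)&(P[...,1]<.42)&(P[...,0]>.25)&(P[...,0]<.6); p=P[m]; 
    if nm=='d': p=p[(p[:,0]<.5)]
    print(nm,len(p),np.percentile(p,[2,50,98],axis=0).round(3).tolist())
```

```text
cap scene [0.34963296 0.32586505 0.158     ] side [0.3441866  0.31428652 0.158     ]
s 909 [[0.338, 0.294, 0.062], [0.363, 0.324, 0.105], [0.378, 0.354, 0.161]]
d 664 [[0.313, 0.289, 0.062], [0.343, 0.305, 0.104], [0.373, 0.329, 0.16]]
```

The bottle at (347,322) mm stays about 90 mm from the gripper body. Lifting and carrying toward the box.

>>> play_rows([
  [[1,0,0,0.02,0],[1,0,0,0.05,0],[1,0,0,0.09,0],[1,0,0,0.13,0],[1,0,0.02,0.15,0],[1,0,0.05,0.16,-0.03],[1,0,0.09,0.16,-0.08],[1,0,0.13,0.16,-0.13]],
])

```text
t: 4.0
tool_pos: [0.5209, -0.106, 0.1843]
orientation: [2.181, 2.26, 0.0]
force: [0.9, 0.5, -2.4]
opening: 0.0132
```

>>> play_rows([
  [[1,0.001,0.04,0,-0.05],[1,0.002,0.08,0,-0.1],[1,0.003,0.12,0,-0.15],[1,0.004,0.16,0,-0.2],[1,0.005,0.2,0,-0.25],[1,0.006,0.24,0,-0.3],[1,0.007,0.28,0,-0.35],[1,0.008,0.31,0,-0.38]],
])

```text
t: 4.8
tool_pos: [0.5283, 0.2054, 0.1836]
orientation: [-2.566, -1.811, 0.001]
force: [0.3, -0.6, -2.1]
opening: 0.0135
```

>>> play_rows([
  [[1,0,0.015,0,-0.011],[1,0,0.027,0,-0.011],[1,0,0.029,0,-0.011],[1,0,0.029,0,-0.011],[1,0,0.029,0,-0.011],[1,0,0.029,0,-0.011]],
])

```text
t: 5.4
tool_pos: [0.5292, 0.2311, 0.184]
orientation: [2.577, 1.797, -0.0]
force: [0.1, -0.2, -1.7]
opening: 0.0137
```

Run:
```python
from plant import sensors, read_camera
from h import *
for n in ["wrist","side"]:
    c=read_camera(n); cv2.imwrite(f"pics/{n}2.png",c["color"][:,:,::-1]); np.savez(f"{n}2.npz",**c)
s=sensors.read_state(); print(s["t"],s["tool_pos"],s["orientation"],s["force"],s["opening"])
```

```text
5.5 [0.52920186 0.23131668 0.18405591] [2.57687713e+00 1.79682564e+00 2.23039177e-04] [ 0.24796916  0.56217125 -3.1240459 ] 0.013877001485724384
```

View pics/wrist2.png

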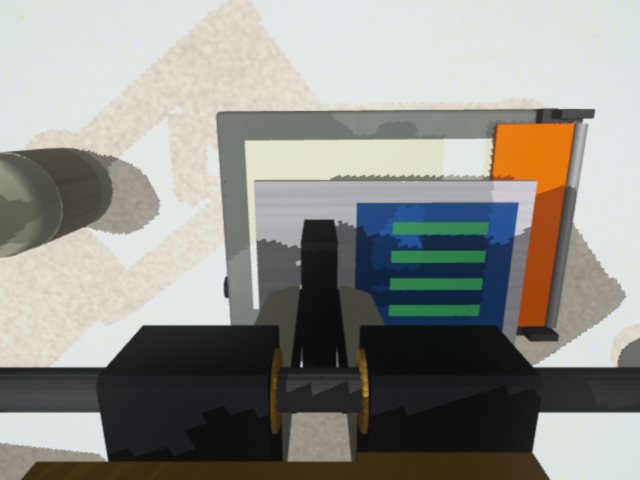

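View pics/side2.png

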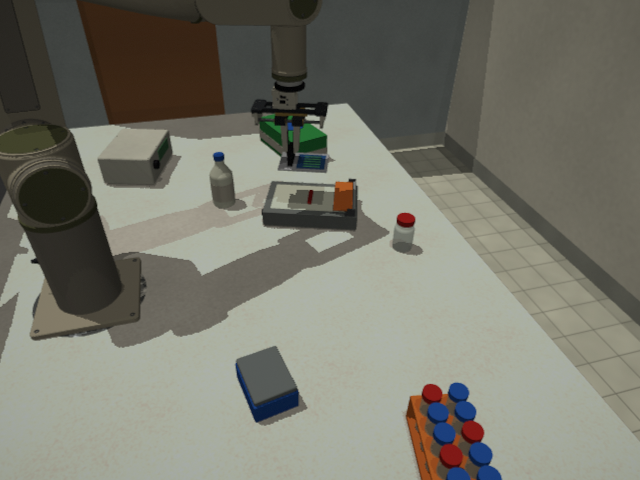

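Wrist view: plate level over the box, with flap corner (495,124) and box corner (217,112) visible. I'll enlarge.

Run:
```python
from h import *
c=load("wrist2.npz"); crop(c,205,95,400,250,2,"pics/w2a.png"); crop(c,470,90,140,60,5.7,"pics/w2b.png"); crop(c,480,290,120,60,6,"pics/w2c.png")
```

```text
(no output)
```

View pics/w2a.png

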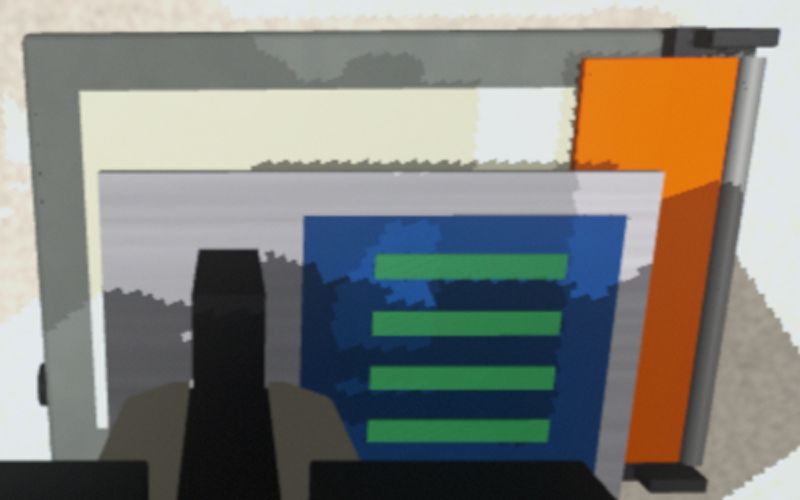

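View pics/w2b.png

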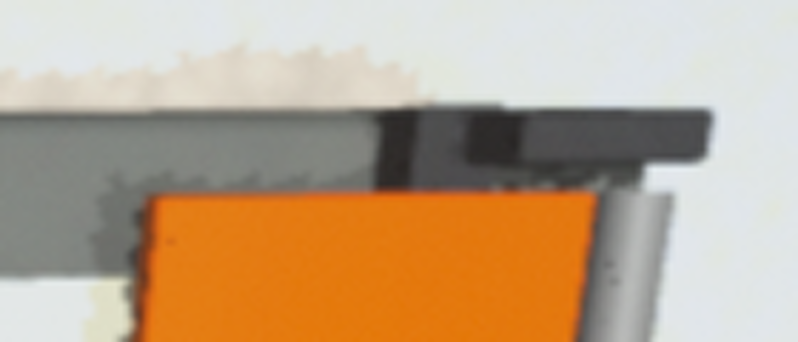

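View pics/w2c.png

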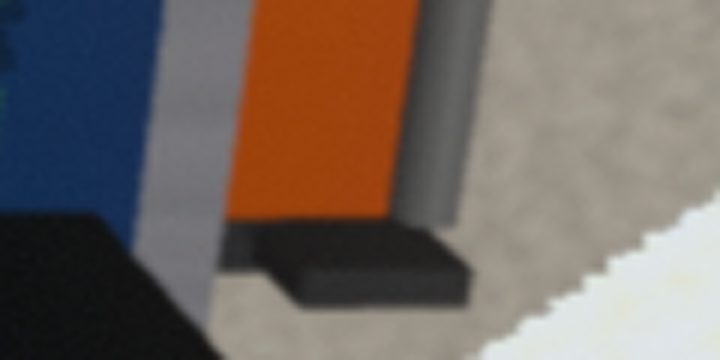

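Run:
```python
from fit import *
c=load("wrist2.npz")
def q(x,y,x0,y0,s): return ((x+.5)/s-.5+x0,(y+.5)/s-.5+y0)
A=lambda x,y:q(x,y,205,95,2); B=lambda x,y:q(x,y,470,90,5.7); C=lambda x,y:q(x,y,480,290,6)
def solve(z2,ob,x0):
    def res(p):
        r=[]
        for (u,v),f in ob:
            m=np.array(f(p[3:]))/1000; cc,s=np.cos(p[2]),np.sin(p[2])
            w=np.array([p[0]+cc*m[0]-s*m[1],p[1]+s*m[0]+cc*m[1],m[2]])
            pr,_=cv2.projectPoints(w[None],c["rvec"],c["tvec"],c["intrinsics"],None); r+=list(pr.ravel()-[u,v])
        return np.array(r)
    o=least_squares(res,x0,x_scale=[.01,.01,.01]+[10]*(len(x0)-3)); return o.x,res(o.x).reshape(-1,2).round(1).tolist()
ob=[(A(25,35),lambda n:(-130,85,50)),(A(52,458),lambda n:(-130,n[0],50)),(B(375,110),lambda n:(n[1],85,50)),
 (B(152,193),lambda n:(63,75,64)),(B(597,193),lambda n:(n[2],75,64)),(C(390,218),lambda n:(n[2],-75,64))]
pb,r=solve(0,ob,[.585,.211,-.352,-40,90,115]); print("box",pb,np.degrees(pb[2]),r)
zt=164
ob=[(A(99,171),lambda n:(-65,50,zt)),(A(664,171),lambda n:(65,50,zt)),(A(108,395),lambda n:(-65,n[0],zt)),(C(210,320),lambda n:(65,n[1],zt))]
pp,r=solve(0,ob,[.56,.22,-.352,-20,-20]); print("plate",pp,np.degrees(pp[2]),r)
d=pp[:2]-pb[:2]; cc,s=np.cos(pb[2]),np.sin(pb[2]); print("plate in box frame mm",1000*(cc*d[0]+s*d[1]),1000*(-s*d[0]+cc*d[1]),"dyaw",np.degrees(pp[2]-pb[2]))
# expectation from tool
y=np.radians(-20.17); t=np.array([.5292,.2313]); print("plate per tool", t+.035*np.array([np.cos(y),np.sin(y)]))
```

```text
box [  0.58352495   0.21056845  -0.34294342 -77.70142528  93.88171057
 114.45111161] -19.64921039189047 [[-1.8, -0.1], [0.1, -0.0], [-0.0, -0.1], [1.6, 0.6], [0.1, -0.2], [-0.1, 0.0]]
plate [  0.5620782    0.21894791  -0.35244463  -5.30548411 -33.29234544] -20.19358952974635 [[0.0, 0.1], [0.0, -0.1], [0.2, -0.0], [-0.3, -0.0]]
plate in box frame mm -23.01557071101608 0.6798190814391921 dyaw -0.5443791378558831
plate per tool [0.56205358 0.21923176]
```

Tool-predicted and seen plate pose agree to 0.3 mm. Combined estimate of the box: (585,211) mm, yaw -19.9°. I'll move ahead to put the front about 9 mm short of the lip, and lower to just above the bar.

>>> play_rows([
  [[1,0.004,-0.0015,-0.02,0.005],[1,0.008,-0.003,-0.05,0.005],[1,0.0126,-0.0046,-0.08,0.005],[1,0.0126,-0.0046,-0.095,0.005],[1,0.0126,-0.0046,-0.101,0.005],[1,0.0126,-0.0046,-0.101,0.005],[1,0.0126,-0.0046,-0.101,0.005]],
])

```text
t: 6.2
tool_pos: [0.5425, 0.2278, 0.0846]
orientation: [2.571, 1.804, 0.003]
force: [0.4, 0.5, -1.6]
opening: 0.0133
```

```bash
cat > look.py <<'E'
import sys
from plant import sensors, read_camera
from h import *
k=sys.argv[1]
for n in sys.argv[2:]:
    c=read_camera(n); cv2.imwrite(f"pics/{n}{k}.png",c["color"][:,:,::-1]); np.savez(f"{n}{k}.npz",**c)
    if n=="side": crop(c,255,140,120,100,6.5,f"pics/{n}{k}c.png")
    if n=="scene": crop(c,335,200,132,110,6,f"pics/{n}{k}c.png")
s=sensors.read_state(); print(s["t"],s["tool_pos"],s["orientation"],s["force"],s["wrist_torque"],s["opening"])
E
python3 look.py 3 wrist side scene
```

```text
6.35 [0.5426415  0.22787633 0.08468545] [2.57086166 1.8043123  0.00408399] [ 0.82751933 -0.44710819 -2.28008458] [0.01823156 0.00279761 0.02091146] 0.013707904803906662
```

View pics/wrist3.png

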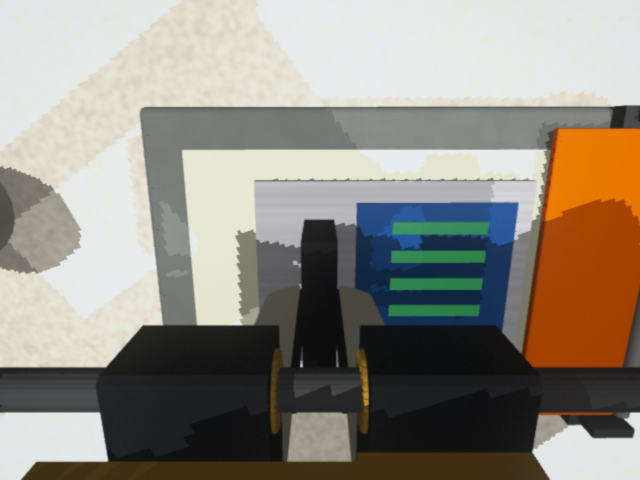

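View pics/side3c.png

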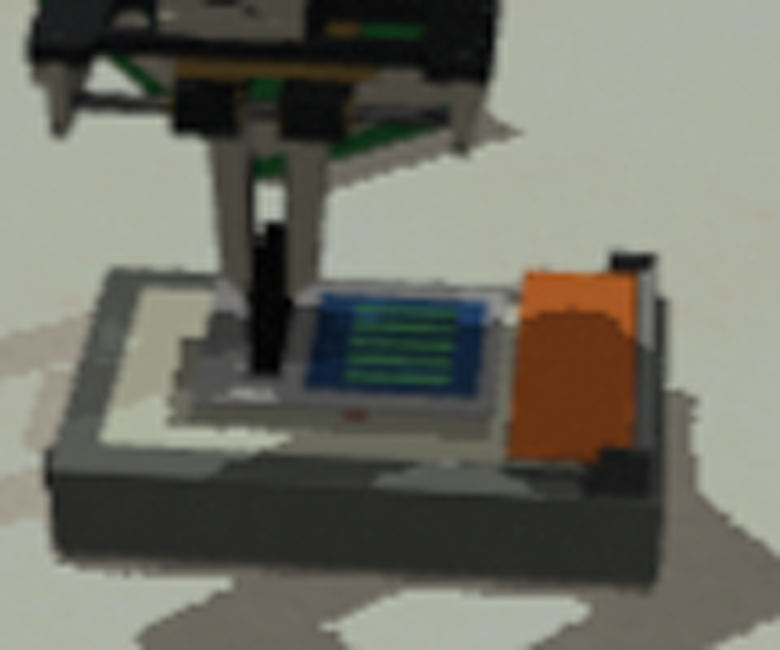

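View pics/scene3c.png

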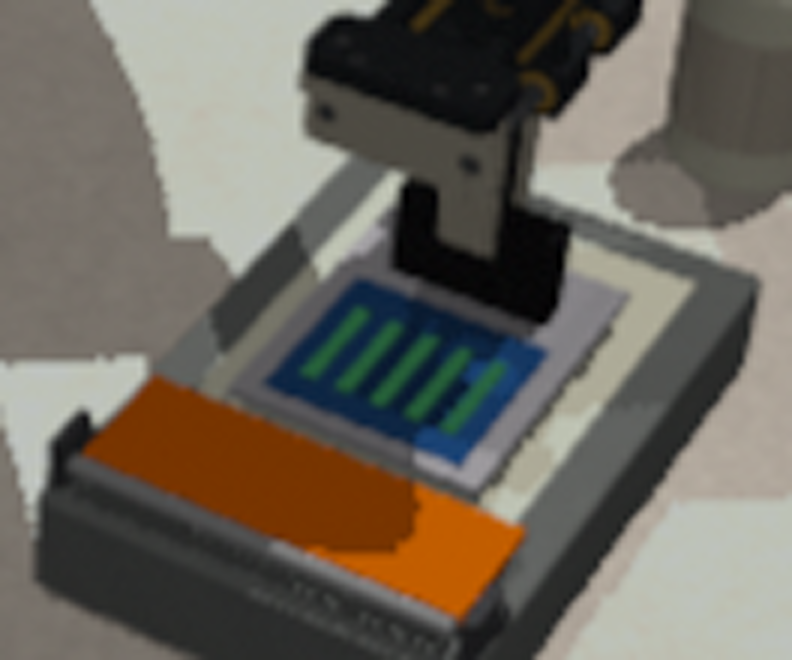

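The plate hovers just above the bar, its front short of the lip and parallel to it. I'll refine the relative pose from this close wrist view.

Run:
```python
from h import *
c=load("wrist3.npz"); crop(c,490,110,100,75,8,"pics/w3a.png"); crop(c,480,280,100,75,8,"pics/w3b.png"); crop(c,130,95,160,100,5,"pics/w3c.png");crop(c,480,390,160,60,5,"pics/w3d.png")
```

```text
(no output)
```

View pics/w3a.png

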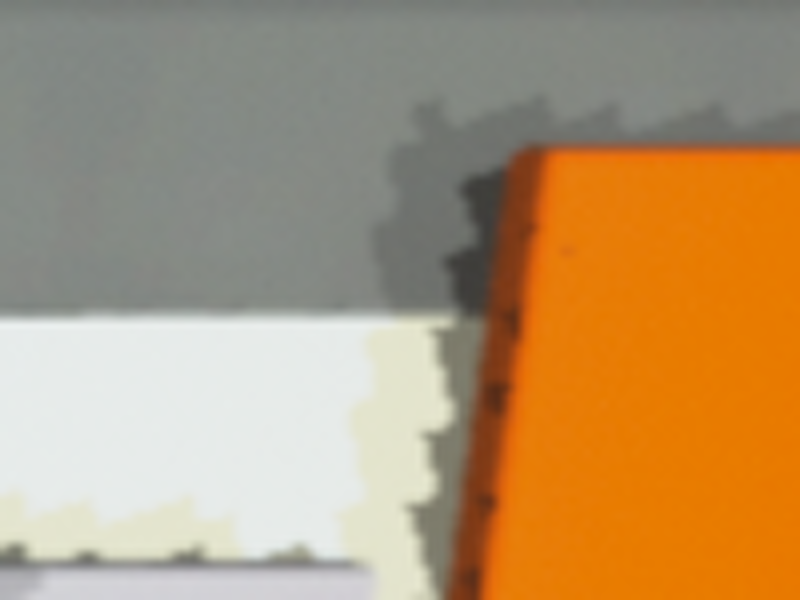

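View pics/w3b.png

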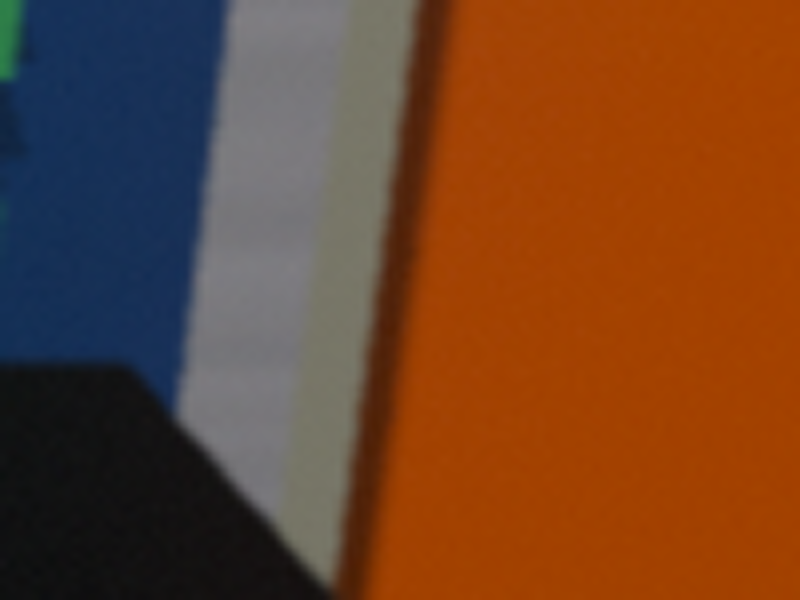

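View pics/w3c.png

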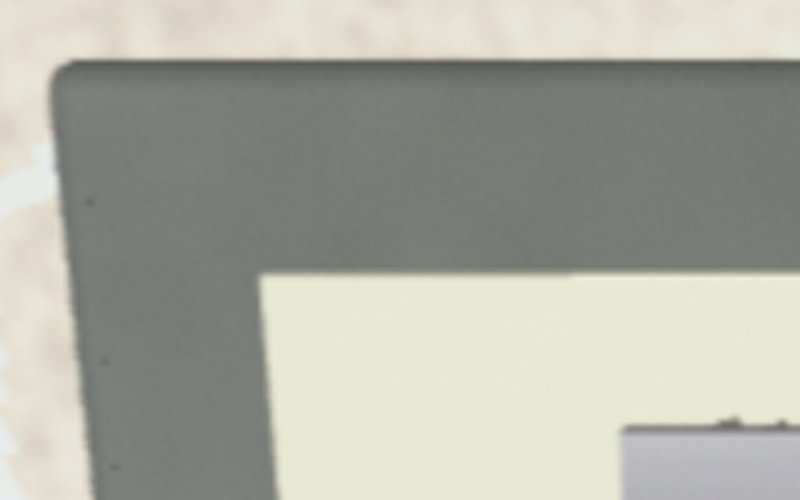

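View pics/w3d.png

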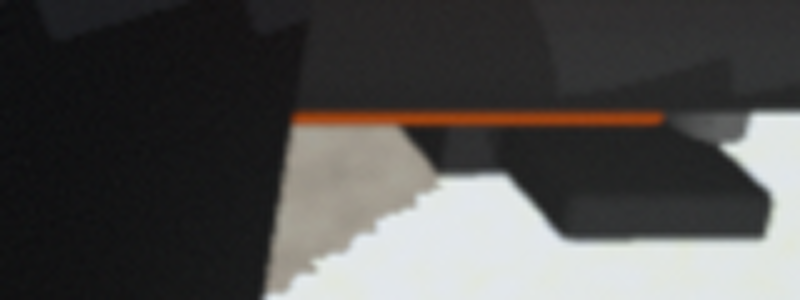

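```bash
cat > rel.py <<'E'
from fit import *
def q(x,y,x0,y0,s): return ((x+.5)/s-.5+x0,(y+.5)/s-.5+y0)
def solve(c,ob,x0):
    def res(p):
        r=[]
        for (u,v),f in ob:
            m=np.array(f(p[3:]))/1000; cc,s=np.cos(p[2]),np.sin(p[2])
            w=np.array([p[0]+cc*m[0]-s*m[1],p[1]+s*m[0]+cc*m[1],m[2]])
            pr,_=cv2.projectPoints(w[None],c["rvec"],c["tvec"],c["intrinsics"],None); r+=list(pr.ravel()-[u,v])
        return np.array(r)
    o=least_squares(res,x0,x_scale=[.01,.01,.01]+[10]*(len(x0)-3)); return o.x,res(o.x).reshape(-1,2).round(1).tolist()
def rel(pp,pb):
    d=pp[:2]-pb[:2]; cc,s=np.cos(pb[2]),np.sin(pb[2]); print("plate in box mm",(1000*(cc*d[0]+s*d[1])).round(1),(1000*(-s*d[0]+cc*d[1])).round(1),"dyaw deg",np.degrees(pp[2]-pb[2]).round(2))
E
python3 - <<'E'
from rel import *
c=load("wrist3.npz")
A=lambda x,y:q(x,y,490,110,8); B=lambda x,y:q(x,y,480,280,8); C=lambda x,y:q(x,y,130,95,5); D=lambda x,y:q(x,y,480,390,5)
flap=[(A(548,149),lambda n:(63,75,64)),(B(455,0),lambda n:(63,n[0],64)),(B(367,595),lambda n:(63,n[1],64)),(D(450,125),lambda n:(n[2],-75,64))]
corner=[(C(53,63),lambda n:(-130,85,50)),(C(92,490),lambda n:(-130,n[3],50)),(C(795,61),lambda n:(n[4],85,50))]
x0=[.585,.211,-.347,0,-40,90]
pb,r=solve(c,flap,x0); print("flap only",pb[:3]*1000,np.degrees(pb[2]),r)
pb2,r=solve(c,flap+corner,x0+[40,-50]); print("all",pb2[:3]*1000,np.degrees(pb2[2]),r)
zt=64.5
pl=[(C(622,428),lambda n:(-65,50,zt)),(A(370,565),lambda n:(65,50,zt)),(B(350,0),lambda n:(65,n[0],zt)),(B(285,510),lambda n:(65,n[1],zt))]
pp,r=solve(c,pl,[.575,.216,-.347,0,-40]); print("plate",pp[:3]*1000,np.degrees(pp[2]),r)
rel(pp,pb);rel(pp,pb2); rel(pp,np.array([.585,.211,-.347]))
E
```

```text
flap only [ 583.22318442  210.90110786 -344.58729459] -19.743397653838052 [[0.1, 0.1], [-0.2, -0.0], [0.1, 0.0], [-0.0, -0.2]]
all [ 583.55141519  210.70352349 -346.39581941] -19.847018492906294 [[1.2, 0.6], [0.6, 0.1], [0.7, 0.1], [0.0, 0.2], [-2.0, -0.3], [-0.4, 0.0], [-0.0, -0.0]]
plate [ 575.63470475  215.83477746 -343.57697273] -19.685510475102717 [[0.3, 0.5], [0.6, -0.5], [-0.3, -0.0], [-0.8, -0.1]]
plate in box mm -8.8 2.1 dyaw deg 0.06
plate in box mm -9.2 2.1 dyaw deg 0.16
plate in box mm -10.5 1.4 dyaw deg 0.2
```

Yaw is square within about 0.2°, but the plate sits about 2 mm to +y of the flap's centre. I'll correct that while settling and lowering onto the bar.

>>> play_rows([
  [[1,-0.0006,-0.0018,0,0],[1,-0.0006,-0.0018,0,0],[1,-0.0006,-0.0018,-0.002,0],[1,-0.0006,-0.0018,-0.004,0],[1,-0.0006,-0.0018,-0.004,0],[1,-0.0006,-0.0018,-0.004,0],[1,-0.0006,-0.0018,-0.004,0],[1,-0.0006,-0.0018,-0.004,0]],
])

```text
t: 7.15
tool_pos: [0.5411, 0.2257, 0.0791]
orientation: [2.572, 1.805, 0.0]
force: [0.1, 0.6, 1.6]
opening: 0.0134
```

```bash
python3 look.py 4 side; grep -c . look.py
```

```text
7.2 [0.54110578 0.22567221 0.07910184] [2.57154621e+00 1.80459690e+00 3.72948497e-04] [-0.94360039 -0.54063043  1.43571443] [ 0.00460615  0.21557715 -0.01939341] 0.013332631952563208
9
```

>>> play_rows([
  [[1,0.0002,0.0006,-0.001,0],[1,0.0002,0.0006,-0.0025,0],[1,0.0002,0.0006,-0.0025,0],[1,0.0002,0.0006,-0.0025,0],[1,0.0002,0.0006,-0.0025,0]],
])

```text
t: 7.7
tool_pos: [0.5414, 0.2261, 0.0766]
orientation: [2.571, 1.804, 0.0]
force: [-0.9, -0.8, 3.4]
opening: 0.0137
```

```bash
python3 look.py 5 wrist side
python3 - <<'E'
from h import *
c=load("wrist5.npz"); crop(c,480,110,160,120,5,"pics/w5a.png"); crop(c,480,280,100,75,8,"pics/w5b.png"); crop(c,130,95,160,100,5,"pics/w5c.png");crop(c,480,390,160,60,5,"pics/w5d.png")
E
```

```text
7.8 [0.54134056 0.2261603  0.07656189] [2.57142517e+00 1.80448894e+00 2.91624187e-04] [ 0.03272792 -1.13121331  3.49604181] [-0.4283276   0.0082794  -0.06275637] 0.013488312634128015
```

View pics/side5c.png

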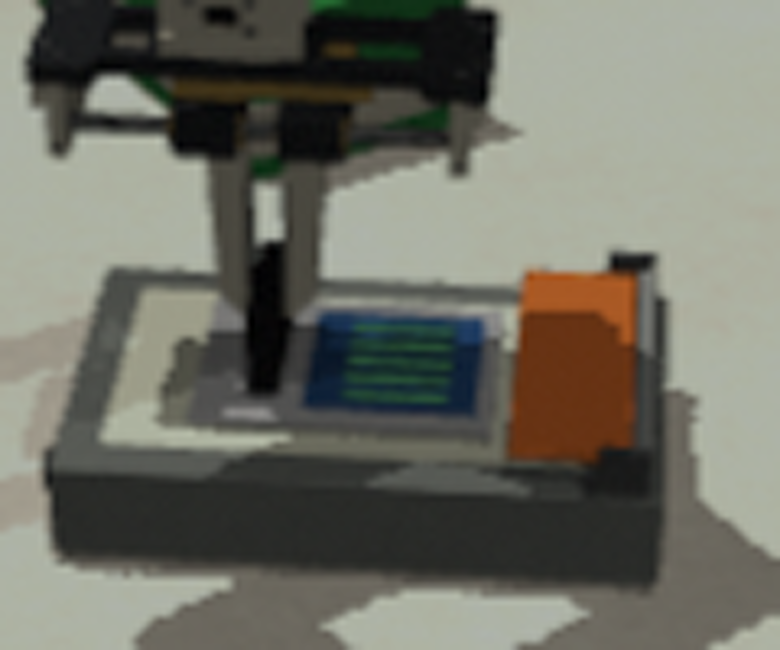

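View pics/w5a.png

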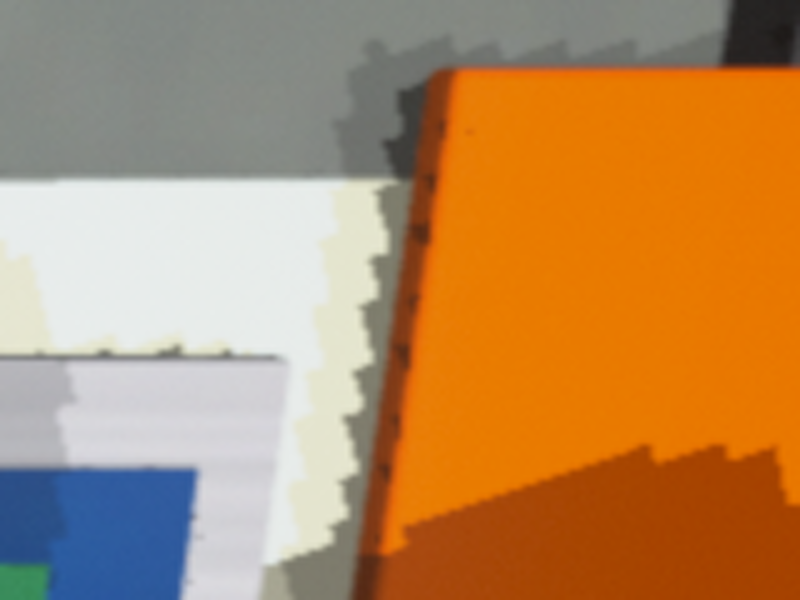

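View pics/w5b.png

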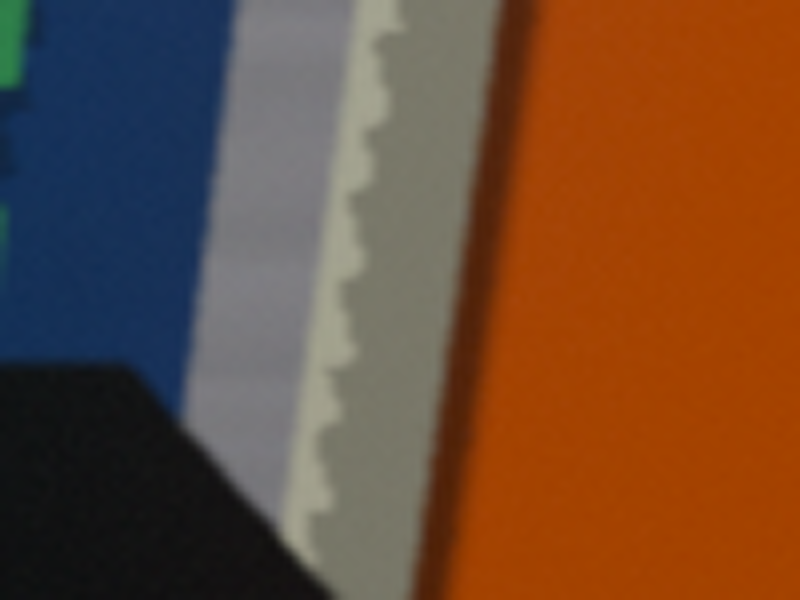

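View pics/w5d.png

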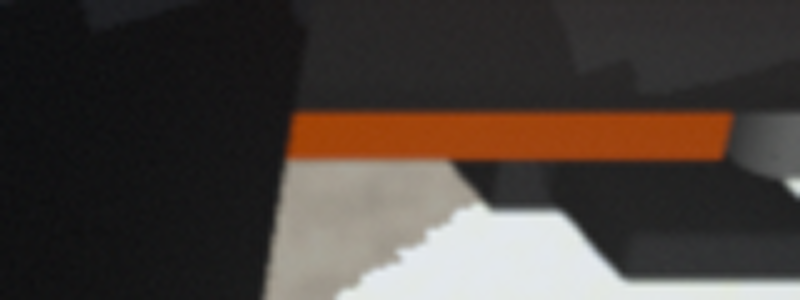

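View pics/w5c.png

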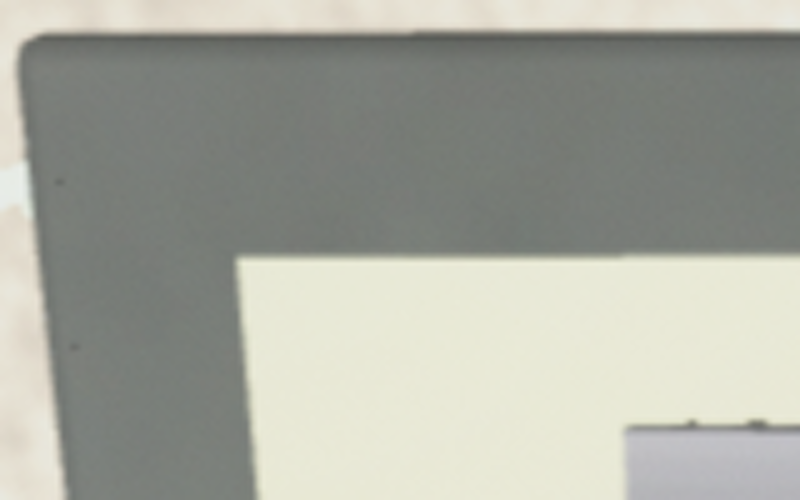

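Run:
```python
from rel import *
c=load("wrist5.npz")
A=lambda x,y:q(x,y,480,110,5); B=lambda x,y:q(x,y,480,280,8); C=lambda x,y:q(x,y,130,95,5); D=lambda x,y:q(x,y,480,390,5)
flap=[(A(455,69),lambda n:(63,75,64)),(B(537,0),lambda n:(63,n[0],64)),(B(450,595),lambda n:(63,n[1],64)),(D(450,160),lambda n:(n[2],-75,64)),(D(725,160),lambda n:(n[3],-75,64))]
corner=[(C(20,37),lambda n:(-130,85,50)),(C(65,490),lambda n:(-130,n[4],50)),(C(795,33),lambda n:(n[5],85,50))]
x0=[.585,.211,-.347,0,-40,90,115]
pb,r=solve(c,flap,x0); print("flap only",pb[:3]*1000,np.degrees(pb[2]),pb[3:].round(1),r)
pb2,r=solve(c,flap+corner,x0+[40,-50]); print("all",pb2[:3]*1000,np.degrees(pb2[2]),r)
ZR=56.5
pl=[(C(625,428),lambda n:(-65,50,ZR-n[2]*.3)),(A(288,358),lambda n:(65,50,ZR+n[2])),(B(355,0),lambda n:(65,n[0],ZR+n[2])),(B(285,510),lambda n:(65,n[1],ZR+n[2]))]
pp,r=solve(c,pl,[.575,.216,-.347,0,-40,0]); print("plate",pp[:3]*1000,np.degrees(pp[2]),pp[3:],r)
rel(pp,pb);rel(pp,pb2); rel(pp,np.array([.585,.211,-.347]))
s=np.array([.5413,.2262])+.035*np.array([.9404,-.3401]); print("tool plate",s)
# depth compare
P=cloud(c)
ey=np.array([.3401,.9404]);ex=np.array([.9404,-.3401])
d=P[...,:2]-s; X=d@ex; Y=d@ey
for lo,hi in [(-.062,-.05),(-.02,-.005),(.02,.035),(.05,.062)]:
    m=(X>lo)&(X<hi)&(Y>.0)&(Y<.047)&(P[...,2]>.045)&(P[...,2]<.07); print(lo,m.sum(),np.median(P[...,2][m])*1000)
m=(c["color"][...,0]>150)&(c["color"][...,2]<40)&(P[...,2]>.05);print("flap z",np.median(P[...,2][m]))
```

```text
flap only [ 583.17625165  210.8651286  -344.3817063 ] -19.731618312570344 [  4.1 -35.3  86.2 114.9] [[0.0, 0.2], [0.2, 0.0], [-0.2, -0.0], [-0.0, -0.1], [-0.0, -0.2]]
all [ 583.54859006  210.7192007  -345.96435886] -19.82229762483082 [[1.2, 0.5], [1.0, 0.2], [0.4, 0.1], [0.0, 0.1], [0.0, 0.1], [-2.1, -0.4], [-0.6, 0.1], [0.0, 0.2]]
plate [ 574.21167668  214.03354755 -348.05094214] -19.94185004024932 [  1.93007768 -32.75615405   0.94485783] [[-0.1, 0.2], [0.5, -0.2], [-0.1, -0.0], [-0.3, -0.0]]
plate in box mm -9.5 -0.0 dyaw deg -0.21
plate in box mm -9.9 -0.0 dyaw deg -0.12
plate in box mm -11.2 -0.8 dyaw deg -0.06
tool plate [0.574214  0.2142965]
-0.062 2414 57.59003697442545
-0.02 3045 58.09813226370058
0.02 3059 58.48690689422336
0.05 2396 58.253751762468674
flap z 0.06497527014346345
```

Now centred (0 to -0.8 mm depending on the box estimate), square within 0.2°, nose about 1 mm high. I'll lower 1 mm more for slot clearance, then slide in 25 mm.

>>> play_rows([
  [[1,0,0,-0.001,0],[1,0,0,-0.001,0],[1,0.0038,-0.0014,-0.001,0],[1,0.0085,-0.0031,-0.001,0],[1,0.0132,-0.0048,-0.001,0],[1,0.0179,-0.0065,-0.001,0],[1,0.0179,-0.0065,-0.001,0],[1,0.0179,-0.0065,-0.001,0]],
])

```text
t: 8.6
tool_pos: [0.5601, 0.2195, 0.0758]
orientation: [2.571, 1.804, 0.002]
force: [1.3, 0.8, 5.1]
opening: 0.0135
```

```bash
python3 look.py 6 wrist side scene
```

```text
8.75 [0.559996   0.21956773 0.07593053] [2.57079580e+00 1.80372329e+00 2.44608849e-03] [ 2.26373153 -0.47998399  3.88569542] [-0.13166841 -0.59139741  0.01727939] 0.013791149251125128
```

View pics/wrist6.png

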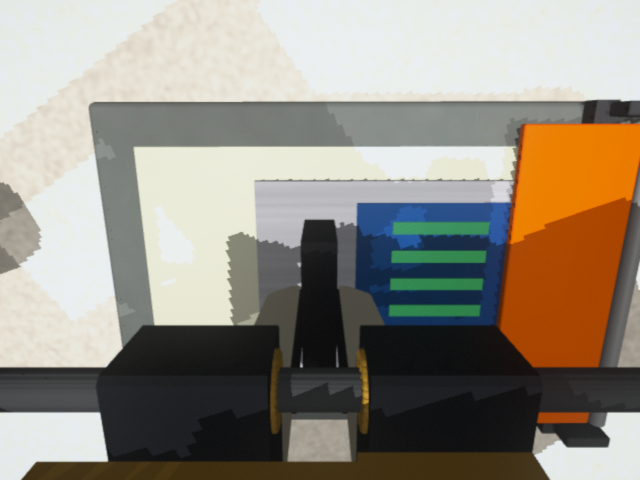

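View pics/side6c.png

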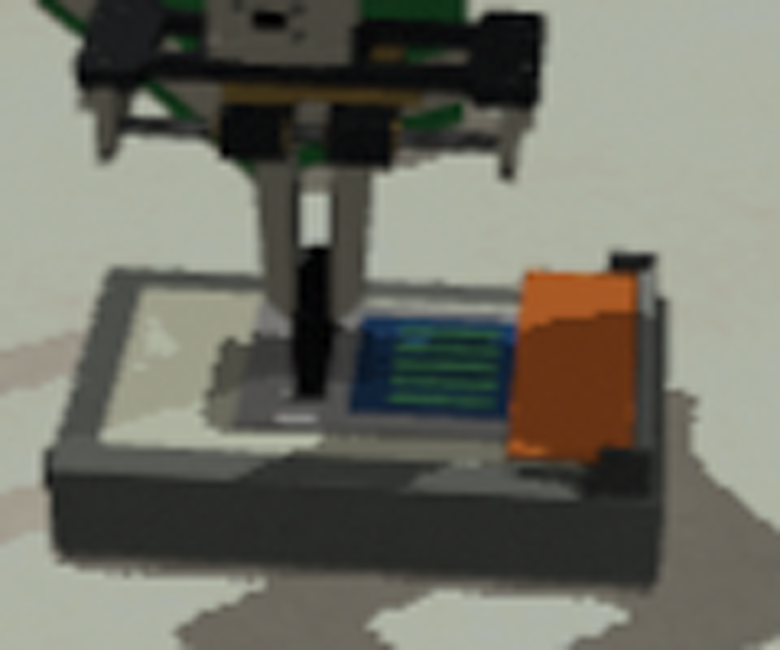

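View pics/scene6c.png

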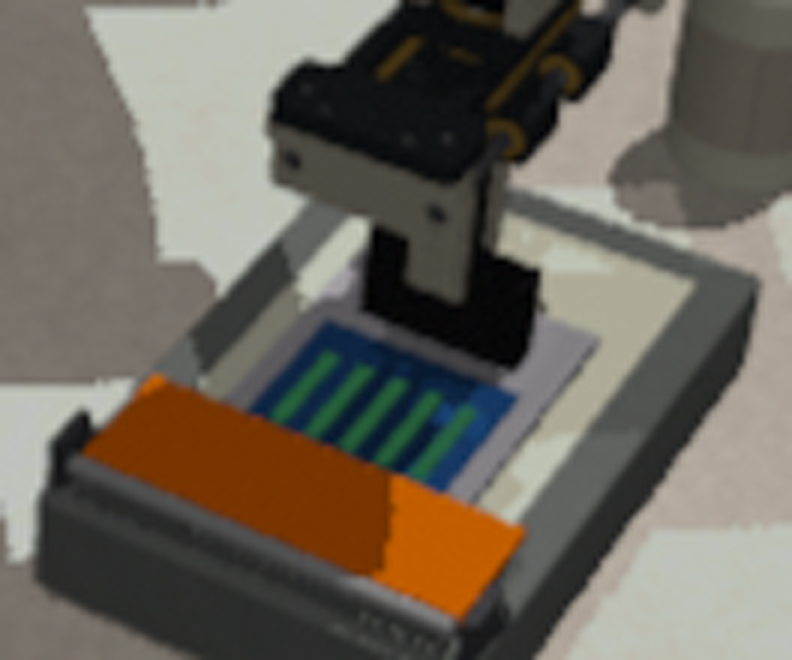

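The front is under the flap and the flap lies unmoved (lip corners (155,376) and (524,527) as before). Sliding on, slowly.

>>> play_rows([
  [[1,0.0038,-0.0014,0,0],[1,0.0075,-0.0027,0,0],[1,0.0113,-0.0041,0,0],[1,0.0141,-0.0051,0,0],[1,0.0141,-0.0051,0,0],[1,0.0141,-0.0051,0,0],[1,0.0141,-0.0051,0,0]],
])

```text
t: 9.45
tool_pos: [0.5735, 0.2144, 0.0756]
orientation: [2.571, 1.804, 0.001]
force: [-0.5, -0.1, 3.9]
opening: 0.0132
```

>>> play_rows([
  [[1,0.0009,-0.0003,0,0],[1,0.0009,-0.0003,0,0],[1,0.0019,-0.0007,0,0],[1,0.0019,-0.0007,0,0],[1,0.0019,-0.0007,0,0]],
])

```text
t: 9.95
tool_pos: [0.575, 0.214, 0.0754]
orientation: [-2.571, -1.805, 0.0]
force: [-3.6, -0.5, 4.7]
opening: 0.0134
```

>>> play_rows([
  [[1,0.0005,-0.0002,0,0],[1,0.0009,-0.0003,0,0],[1,0.0009,-0.0003,0,0],[1,0.0009,-0.0003,0,0]],
])

```text
t: 10.35
tool_pos: [0.576, 0.2136, 0.0754]
orientation: [-2.572, -1.805, -0.0]
force: [-3.4, 1.0, 4.5]
opening: 0.0137
```

>>> play_rows([
  [[1,0.0005,-0.0002,0,0],[1,0.0009,-0.0003,0,0],[1,0.0009,-0.0003,0,0],[1,0.0009,-0.0003,0,0]],
])

```text
t: 10.75
tool_pos: [0.577, 0.2133, 0.0755]
orientation: [2.572, 1.805, 0.0]
force: [-2.7, 1.4, 4.4]
opening: 0.0137
```

>>> play_rows([
  [[1,0.0005,-0.0002,0,0],[1,0.0009,-0.0003,0,0],[1,0.0009,-0.0003,0,0],[1,0.0009,-0.0003,0,0]],
])

```text
t: 11.15
tool_pos: [0.5779, 0.213, 0.0755]
orientation: [2.572, 1.805, 0.0]
force: [-3.6, 1.7, 4.3]
opening: 0.0136
```

>>> play_rows([
  [[1,0.0005,-0.0002,0,0],[1,0.0009,-0.0003,0,0],[1,0.0009,-0.0003,0,0],[1,0.0009,-0.0003,0,0]],
])

```text
t: 11.55
tool_pos: [0.5785, 0.2128, 0.0754]
orientation: [-2.571, -1.805, 0.001]
force: [-4.3, 1.8, 5.7]
opening: 0.0134
```

>>> play_rows([
  [[1,0.0005,-0.0002,0,0],[1,0.0009,-0.0003,0,0],[1,0.0009,-0.0003,0,0],[1,0.0009,-0.0003,0,0]],
])

```text
t: 11.95
tool_pos: [0.5785, 0.2128, 0.0753]
orientation: [-2.57, -1.804, 0.003]
force: [-9.0, 2.4, 8.1]
opening: 0.0136
```

```bash
python3 look.py 7 wrist scene side
```

```text
12.1 [0.57845945 0.21280091 0.07525284] [-2.57003957 -1.80423064  0.00273536] [-7.96224768  1.89264627  7.07078971] [ 0.3878553   1.64930037 -0.04210775] 0.01375726814859044
```

View pics/wrist7.png

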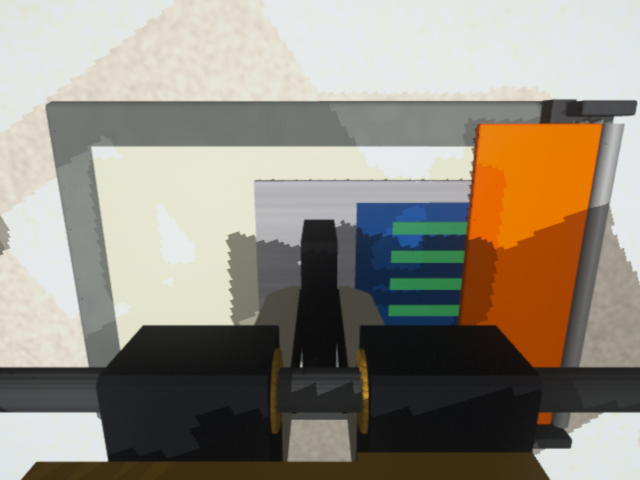

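View pics/scene7c.png

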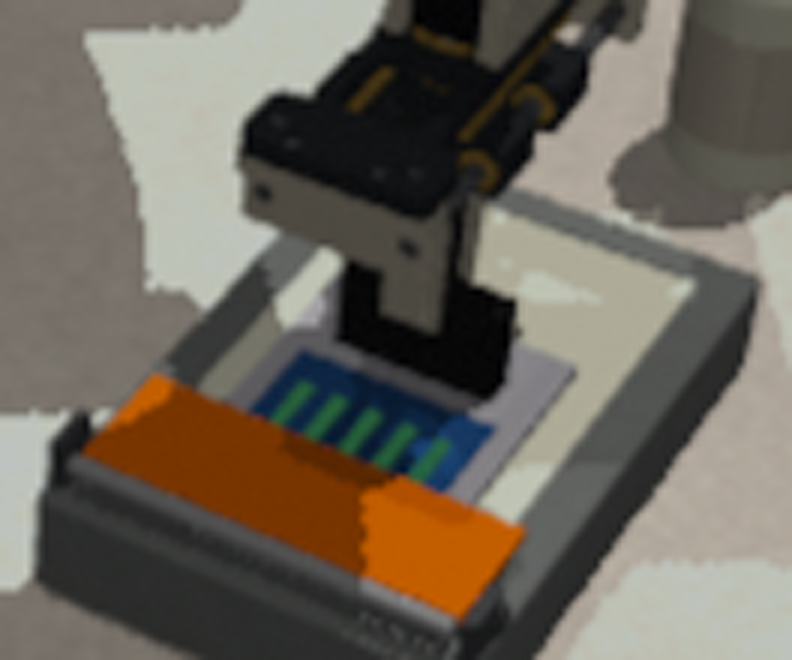

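The stop is reached: the tool halted while the command advanced 0.9 mm, with the force rising to about 9 N along -x. The implied box origin (583.2,211.1) matches the flap fit. The flap is still level. Now pressing down in small steps.

>>> play_rows([
  [[1,-0.0003,0.0001,-0.0005,0],[1,-0.0003,0.0001,-0.001,0],[1,-0.0003,0.0001,-0.0015,0],[1,-0.0003,0.0001,-0.002,0],[1,-0.0003,0.0001,-0.002,0],[1,-0.0003,0.0001,-0.002,0]],
], force=60)

```text
t: 12.7
tool_pos: [0.5783, 0.2128, 0.0739]
orientation: [-2.57, -1.804, 0.002]
force: [-10.4, 1.5, 10.8]
opening: 0.0132
```

```bash
python3 -c "
from plant import sensors
s=sensors.read_state(); print(s['tool_pos'],s['orientation'],s['force'],s['wrist_torque'])"
```

```text
[0.57833909 0.21282106 0.07387253] [-2.57034414e+00 -1.80439359e+00  2.25101246e-03] [-10.39481093   1.51226069  10.77426206] [0.25284488 1.85445704 0.02749685]
```

>>> play_rows([
  [[1,-0.0002,0.0001,-0.0005,0],[1,-0.0003,0.0001,-0.001,0],[1,-0.0003,0.0001,-0.001,0],[1,-0.0003,0.0001,-0.001,0],[1,-0.0003,0.0001,-0.001,0]],
], force=60)

```text
t: 13.2
tool_pos: [0.5784, 0.2129, 0.0739]
orientation: [-2.571, -1.805, 0.001]
force: [-13.4, 0.4, 17.2]
opening: 0.0132
```

```bash
python3 look.py 8 wrist scene side;  python3 - <<'E'
from h import *
c=load("wrist8.npz"); crop(c,230,100,400,250,2,"pics/w8a.png")
E
```

```text
13.35 [0.57839349 0.21287365 0.07389579] [-2.57075761e+00 -1.80463016e+00  1.21241399e-03] [-13.71056481  -0.18214083  17.27906477] [-0.01981923  2.31679631  0.03025755] 0.013539667523379048
```

View pics/w8a.png

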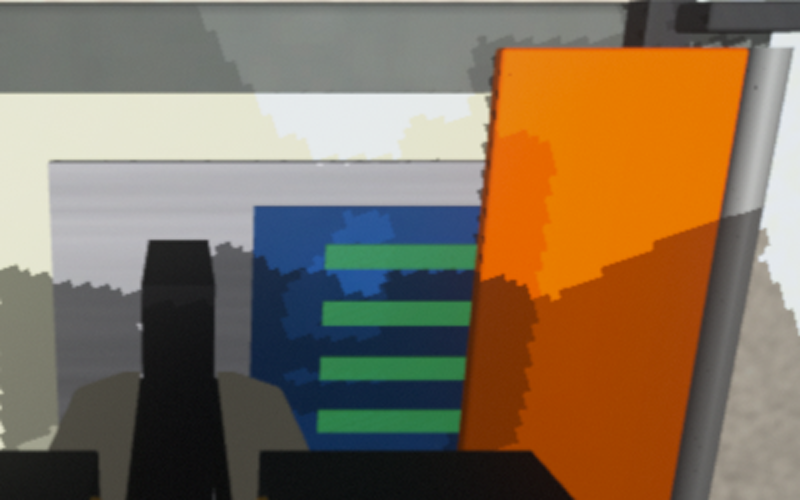

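View pics/scene8c.png

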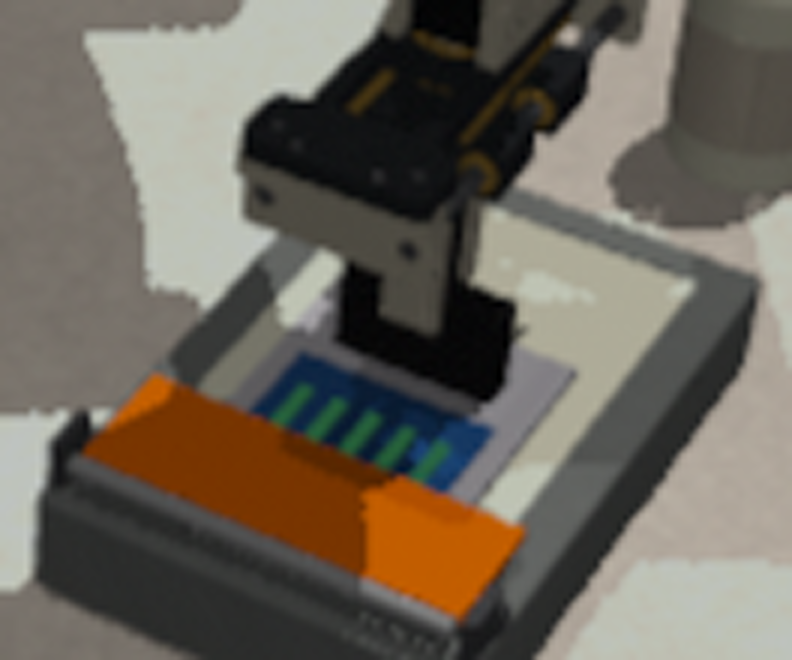

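View pics/side8c.png

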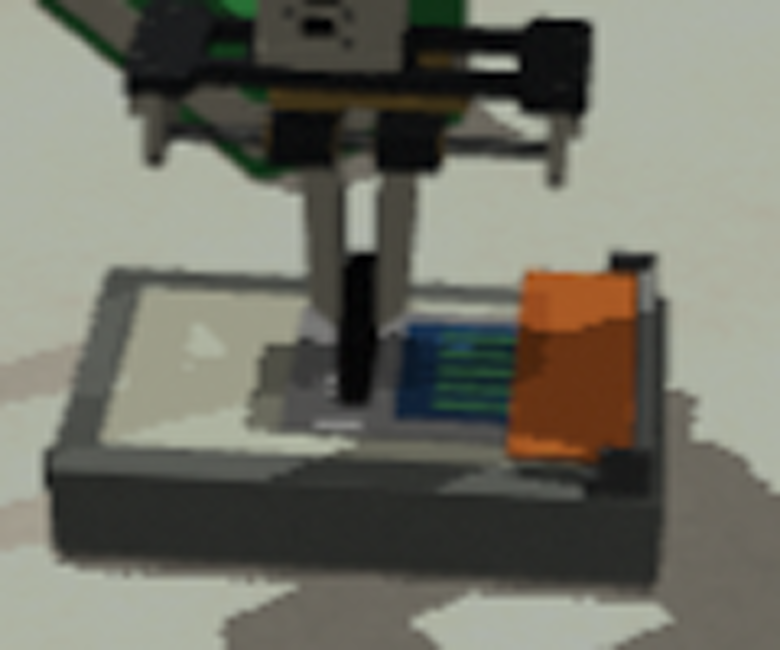

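z held at 73.9 mm while the command fell 1 mm and the force rose from 11 to 17 N, so the plate is on solid ground, with the underside at 50.0 mm. Next I check flatness, centring and the flap.

Run:
```python
from rel import *
for f in ["wrist5","wrist8"]:
    c=load(f+".npz"); P=cloud(c); o=np.array([.5832,.2110]); ey=np.array([.3395,.9406]);ex=np.array([.9406,-.3395])
    d=P[...,:2]-o; X=(d@ex)*1000; Y=(d@ey)*1000; Z=P[...,2]*1000
    print(f)
    for nm,x0,x1,y0,y1 in [("plate rear",-33,-20,20,47),("plate",-18,-14,36,47),("plate mid",8,25,10,47),("plate front",40,55,10,47),("boxtop",-100,50,60,80),("flap lip",66,76,5,70),("flap hinge",100,110,5,70)]:
        m=(X>x0)&(X<x1)&(Y>y0)&(Y<y1)&(Z>45)&(Z<72); print(nm,m.sum(),Z[m].mean().round(2))
c=load("wrist8.npz"); A=lambda x,y:q(x,y,230,100,2)
pl=[(A(50,161),lambda n:(-65,50,54)),(A(482,161),lambda n:(n[0],50,54)),(A(57,400),lambda n:(-65,n[1],54))]
pp,r=solve(c,pl,[.611,.201,-.347,50,-20]);print(pp,r)
fl=[(A(499,48),lambda n:(63,75,64)),(A(463,440),lambda n:(63,n[0],64)),(A(748,48),lambda n:(n[1],75,64))]
pb,r=solve(c,fl,[.583,.211,-.347,-20,114]);print(pb,r)
rel(pp,pb); rel(pp,np.array([.5832,.2110,-.3455])); rel(pp,np.array([.585,.211,-.347]))
```

```text
wrist5
plate rear 1567 57.9
plate 207 57.94
plate mid 2764 58.45
plate front 2420 58.19
boxtop 14578 50.64
flap lip 3708 63.01
flap hinge 379 64.92
wrist8
plate rear 1555 55.04
plate 208 55.03
plate mid 2773 55.31
plate front 2429 55.56
boxtop 14855 50.66
flap lip 3268 64.94
flap hinge 3247 64.98
[ 0.61113585  0.20097307 -0.3493614  34.59375217 -9.47142556] [[-0.5, -0.3], [-0.0, 0.3], [0.6, -0.0]]
[  0.58264737   0.21080938  -0.34167538 -15.13816339 115.23666145] [[0.2, 0.3], [-0.2, -0.0], [-0.0, -0.3]]
plate in box mm 30.1 0.3 dyaw deg -0.44
plate in box mm 29.7 0.0 dyaw deg -0.22
plate in box mm 28.0 -0.5 dyaw deg -0.14
```

Centred (0.0 to 0.3 mm), square within about 0.4°, flap level. Depth hints at about 0.5 mm nose-up, so I'll press a little harder to flatten it.

>>> play_rows([
  [[1,-0.0002,0.0001,-0.0005,0],[1,-0.0004,0.0001,-0.001,0],[1,-0.0004,0.0001,-0.0014,0],[1,-0.0004,0.0001,-0.0014,0],[1,-0.0004,0.0001,-0.0014,0],[1,-0.0004,0.0001,-0.0014,0]],
], force=60)

```text
t: 13.95
tool_pos: [0.5784, 0.2129, 0.0739]
orientation: [-2.571, -1.805, 0.0]
force: [-16.5, -2.1, 24.9]
opening: 0.0136
```

```bash
python3 look.py 9 wrist scene side
cat > flat.py <<'E'
import sys
from rel import *
c=load(sys.argv[1]); P=cloud(c); o=np.array([.5832,.2110]); ey=np.array([.3395,.9406]);ex=np.array([.9406,-.3395])
d=P[...,:2]-o; X=(d@ex)*1000; Y=(d@ey)*1000; Z=P[...,2]*1000
for nm,x0,x1,y0,y1 in [("plate rear",-33,-20,20,47),("plate mid",8,25,10,47),("plate front",40,55,10,47),("box rear",-33,-20,55,60),("box mid",8,25,55,60),("box front",40,55,55,60),("flap lip",66,76,5,70),("flap hinge",100,110,5,70)]:
    m=(X>x0)&(X<x1)&(Y>y0)&(Y<y1)&(Z>45)&(Z<72); print(nm,m.sum(),Z[m].mean().round(2))
E
python3 flat.py wrist9.npz
python3 - <<'E'
from h import *
c=load("side9.npz"); crop(c,285,185,60,30,13,"pics/s9.png")
E
```

```text
14.1 [0.57838802 0.21286047 0.07382777] [-2.57127152e+00 -1.80491106e+00  1.80309452e-04] [-16.14987384  -1.14931039  24.97653602] [-0.38573921  2.97500674 -0.01172763] 0.013647999215178222
plate rear 1566 55.0
plate mid 2768 55.3
plate front 2444 55.54
box rear 313 51.0
box mid 410 50.98
box front 356 50.97
flap lip 3248 64.95
flap hinge 3242 64.94
```

View pics/s9.png

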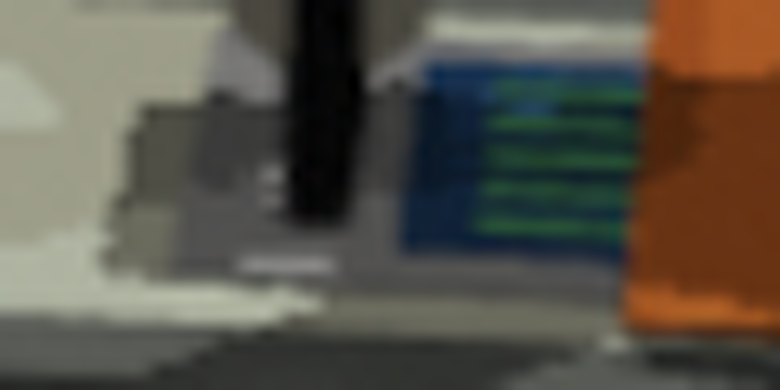

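Run:
```python
from h import *
for f,o in (("wrist3",(.5756,.2158)),("wrist5",(.5742,.2142)),("wrist6",(.593,.2076)),("wrist9",(.6112,.2010))):
    c=load(f+".npz");P=cloud(c);ey=np.array([.3395,.9406]);ex=np.array([.9406,-.3395]);d=P[...,:2]-np.array(o);X=d@ex*1000;Y=d@ey*1000;Z=P[...,2]*1000
    zm=np.median(Z[(abs(X)<20)&(Y>10)&(Y<45)])
    m=((X>-60)&(X<-48)|(X>-22)&(X<28))&(Y>8)&(Y<46)&(abs(Z-zm)<4)
    A=np.c_[X[m],Y[m],np.ones(m.sum())]; k=np.linalg.lstsq(A,Z[m],rcond=None)[0]; print(f,"slope x,y deg",np.degrees(k[:2]).round(2),"z0",k[2].round(2))
```

```text
wrist3 slope x,y deg [-2.76 -3.66] z0 197.1
wrist5 slope x,y deg [-3.17 -7.68] z0 192.05
wrist6 slope x,y deg [-3.1  -6.06] z0 189.9
wrist9 slope x,y deg [-3.18 -7.74] z0 189.36
```

```bash
cat > slope.py <<'E'
import sys
from h import *
for a in sys.argv[1:]:
    f,x,y,zm=a.split(","); o=(float(x),float(y)); zm=float(zm)
    c=load(f+".npz");P=cloud(c);ey=np.array([.3395,.9406]);ex=np.array([.9406,-.3395]);d=P[...,:2]-np.array(o);X=d@ex*1000;Y=d@ey*1000;Z=P[...,2]*1000
    m=((X>-62)&(X<-46)|(X>-22)&(X<24))&(Y>8)&(Y<47)&(abs(Z-zm)<4)
    A=np.c_[X[m],Y[m],np.ones(m.sum())]; k=np.linalg.lstsq(A,Z[m],rcond=None)[0]; print(f,m.sum(),"slope x,y deg",np.degrees(k[:2]).round(2),"z0",k[2].round(2))
E
python3 slope.py w1,.5555,-.2311,4 wrist2,.5622,.2193,164 wrist3,.5756,.2158,65.5 wrist5,.5742,.2142,58 wrist6,.593,.2076,57 wrist7,.6112,.2010,56 wrist8,.6112,.2010,55 wrist9,.6112,.2010,55
```

```text
w1 3875 slope x,y deg [ 2.27 -2.43] z0 6.65
wrist2 10562 slope x,y deg [ 0.39 -0.68] z0 165.76
wrist3 10554 slope x,y deg [ 0.48 -0.58] z0 66.4
wrist5 10551 slope x,y deg [ 0.7  -0.78] z0 58.61
wrist6 10576 slope x,y deg [ 0.7  -0.68] z0 57.75
wrist7 10587 slope x,y deg [ 0.25 -0.7 ] z0 57.0
wrist8 10581 slope x,y deg [ 0.47 -0.66] z0 55.78
wrist9 10577 slope x,y deg [ 0.44 -0.71] z0 55.78
```

Run:
```python
from h import *
for f in ("wrist2","wrist9"):
    c=load(f+".npz");P=cloud(c);ey=np.array([.3395,.9406]);ex=np.array([.9406,-.3395]);d=P[...,:2]-np.array([.5832,.2110]);X=d@ex*1000;Y=d@ey*1000;Z=P[...,2]*1000
    for nm,m in (("box",(X>-125)&(X<50)&(Y>56)&(Y<82)&(abs(Z-50)<4)),("boxnear",(X>-33)&(X<50)&(Y>53)&(Y<82)&(abs(Z-50)<4)),("flap",(X>66)&(X<110)&(Y>0)&(Y<72)&(abs(Z-64)<4)),("bench",(abs(Z)<6)&(Y>100)&(Y<200)&(X>-150)&(X<100))):
        A=np.c_[X[m],Y[m],np.ones(m.sum())]; k=np.linalg.lstsq(A,Z[m],rcond=None)[0]; print(f,nm,m.sum(),np.degrees(k[:2]).round(2),k[2].round(2))
```

```text
wrist2 box 9330 [-0.   -1.31] 52.25
wrist2 boxnear 4923 [-0.02 -1.41] 52.36
wrist2 flap 4472 [-0.06 -0.09] 65.15
wrist2 bench 29701 [-0.01 -0.02] 1.01
wrist9 box 22572 [ 0.   -1.21] 52.16
wrist9 boxnear 11938 [-0.03 -1.31] 52.28
wrist9 flap 15773 [-0.   -0.03] 64.99
wrist9 bench 36085 [-0.02 -0.07] 1.12
```

Run:
```python
from h import *
for f,o,zm in (("wrist2",(.5622,.2193),164),("wrist3",(.5756,.2158),65.5),("wrist5",(.5742,.2142),58),("wrist8",(.6112,.2010),55),("wrist9",(.6112,.2010),55)):
    c=load(f+".npz");P=cloud(c);ey=np.array([.3395,.9406]);ex=np.array([.9406,-.3395]);d=P[...,:2]-np.array(o);X=d@ex*1000;Y=d@ey*1000;Z=P[...,2]*1000
    col=c["color"].astype(int); blue=(col[...,2]-col[...,0]>35)
    for nm,m in (("bare",(X>-62)&(X<25)&(Y>41)&(Y<48)&~blue),("blue",(X>-15)&(X<25)&(Y>8)&(Y<36)&blue)):
        m&=abs(Z-zm)<3.5
        print(f,nm,m.sum(),"slope",np.degrees(np.polyfit(X[m],Z[m],1)[0]).round(2), "bins",[Z[m&(X>a)&(X<a+15)].mean().round(2) for a in (-62,-47,-32,-17,-2,10)])
```

```text
wrist2 bare 2849 slope -0.07 bins [np.float64(165.05), np.float64(165.04), np.float64(165.02), np.float64(164.99), np.float64(164.99), np.float64(164.97)]
wrist2 blue 3755 slope -0.08 bins [np.float64(nan), np.float64(nan), np.float64(nan), np.float64(165.52), np.float64(165.57), np.float64(165.49)]
wrist3 bare 2822 slope -0.0 bins [np.float64(65.73), np.float64(65.67), np.float64(65.66), np.float64(65.73), np.float64(65.7), np.float64(65.69)]
wrist3 blue 3893 slope 0.12 bins [np.float64(nan), np.float64(nan), np.float64(nan), np.float64(66.18), np.float64(66.29), np.float64(66.25)]
wrist5 bare 2846 slope 0.26 bins [np.float64(57.53), np.float64(57.58), np.float64(57.59), np.float64(57.74), np.float64(57.74), np.float64(57.84)]
wrist5 blue 4039 slope 0.51 bins [np.float64(nan), np.float64(nan), np.float64(nan), np.float64(58.23), np.float64(58.4), np.float64(58.47)]
wrist8 bare 2851 slope -0.05 bins [np.float64(55.04), np.float64(55.01), np.float64(54.99), np.float64(55.03), np.float64(54.98), np.float64(54.98)]
wrist8 blue 3789 slope 0.08 bins [np.float64(nan), np.float64(nan), np.float64(nan), np.float64(55.52), np.float64(55.63), np.float64(55.56)]
wrist9 bare 2860 slope -0.05 bins [np.float64(55.0), np.float64(55.03), np.float64(54.99), np.float64(54.94), np.float64(54.96), np.float64(54.94)]
wrist9 blue 3761 slope 0.11 bins [np.float64(nan), np.float64(nan), np.float64(nan), np.float64(55.48), np.float64(55.6), np.float64(55.53)]<stdin>:7: RuntimeWarning: Mean of empty slice.
  ret = ret.dtype.type(ret / rcount)
```

On the bare strip of the plate (the blue layer is what stood proud), the slope is -0.05°. Its top is at 55.0 mm where the bench reads 1.0 mm, so 4.0 mm above the box: flat. Handing in.

```bash
python3 -c "
from plant import robot,sensors
print(robot.close_job()); s=sensors.read_state(); print(s['t'],s['tool_pos'],s['force'],s['opening'])"
```

```text
the job is handed in; nothing more can be done
None
the job is handed in; nothing more can be done
```

I gripped the plate by its rib and slid it under the flap to the stop. I then pressed it flat and handed the job in at about 14 s, still gripping and pressing.

**Last checks**
- **Stop:** the tool halted while the command kept advancing, and the push-back rose to about 9 N (16 N once pressed). The plate's origin was about 30 mm along the box, which is home.
- **Flatness:** the bare aluminium strip sloped -0.05° and its top stood 4.0 mm above the box. The height held at 73.9 mm while the press rose to about 25 N. I did not see the bar itself; that it is fully down follows from the plate lying flat.
- **Flap:** level at the end. In the pictures taken during the slide its lip corners had not moved.
- **Centring and squareness:** centred within about 0.5 mm and square within about 0.1–0.4°, depending on which box estimate is used.

**Checks that disagreed**
- The wrist camera put the box's rear corner and the flap about 2.5 mm further apart along the box than their given sizes allow. I used the flap, and the stop contact agreed with it.
- A first flatness fit suggested the nose was 0.4° high. That came from the plate's raised blue layer.
- The nose was about 0.3–0.5° high during the slide, before the final press.

The jar, the bottle and the tip box were not approached.

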